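# Clamp the leak master in a ratchet clamp

### The job

Push the leak-test master block across the bench, without lifting it, into the bay of the ratchet clamp until its long side lies flat against the back rail, with the knob not yet wound. Then wind the knob clockwise, taking fresh grips while the pawl holds the wheel, and let go with the pawl caught at the tooth where the block is held against the end stop and the sprung pad is pushed back about half-way (4 to 12 mm of its 16 mm). Do not disturb the other things on the bench.

Things in the scene. Friction and masses are not known exactly. Their poses are not given: they have to be found in the camera images.
- test_block: Loose leak-test master block: pale box 50 (its x) x 62 (its y) x 36 mm high with a round brass port (17, then 9 mm in diameter) on top at y = -12 mm, up to 66 mm; about 0.3 kg. Origin: centre of its underside. Starts on the bare bench in front of the clamp's open bay, its y axis up to 0.35 rad off the rail's, 90 to 125 mm short of home and up to 45 mm too far right.
- ratchet_clamp: Fixed ratchet clamp. Origin: on the bench under the axis of its ratchet wheel; x points away from the robot at yaw 0, y to the left. Base plate under the wheel x -61..61, y -53..82 mm; gear housing to 52 mm high. To its right (-y) is the bay: bare bench, open to the front (-x), bounded by the sprung pad (left), the end stop (right) and the back rail.
- rail_face (a point): On the bench at the front face of the clamp's back rail, amid the bay (x = +41, y = -142 mm of the clamp; axes as the clamp's). The rail, 30 mm high and 20 mm thick, runs along y from -15 to -240 mm.
- block_home (a point): On the bench at x = +16, y = -142 mm of the clamp, axes as the clamp's: about where the centre of the block's underside should come by pushing. With a 62 mm side against the rail the centre is at x = +16 mm. Near y = -140 mm the block has at least 11 mm to spare on either side.
- pad_face (a point): Middle of the rubber face (36 x 30 mm) of the sprung pad, on two rods with springs ahead of the jaw bar's head; it looks to the end stop. At x = +16, y = -98 mm of the clamp, 19 mm high, when unwound; moves with the pad.
- end_stop: Fixed aluminium end stop, 22 mm thick along the clamp's y, 56 mm along x, 34 mm high, with an arm and a black screw head (top 47 mm) over the rail. Origin: on the bench at mid thickness, so its inner face is 11 mm to +y of it. Set differently each time: the block has 22 to 46 mm of free play between pad and stop.
- knob_grip (a point): On the wheel's vertical axis, 102 mm above the bench, at the middle of the black winged knob: an upright bar 84 mm long (this point's x), 18 mm thick (y), 80 to 118 mm above the bench. Below it a boss 32 mm and a disc 60 mm in diameter (up to 82 and 72 mm) and the toothed steel wheel, 110 mm in diameter, 58 to 68 mm high. Turns with the knob.
- winder (a joint): Angle of wheel and knob, rad: 0 unwound, grows clockwise from above, to 3.9. 16 teeth: the pawl holds at multiples of 0.393 (to 0.03) and has dropped in 0.07 past each. A return spring (0.1 to 0.16 N m) turns the wheel back to the last caught tooth when let go; no turning back past it. 1 rad drives bar and pad 16 mm towards the end stop: 6.3 mm a tooth. 5 to 8 teeth are needed.
- pawl (a joint): Angle of the sprung pawl, a dark bar 41 mm long at the wheel's left on a post at x = -42, y = +66 mm of the clamp, 63 mm high; 0 dropped in, rises to about 0.1 to 0.2 rad as a tooth passes and then clicks back.
- spring_pad (a joint): How far the sprung pad is pushed back, m: 0 free, 0.016 at its stop. Spring 1.2 N per mm, preload 1.2 N. While it only slides the block along the bench it yields 0 to 3 mm; once the block is against the end stop, 16 mm per rad of winding. Right when it stays 4 to 12 mm pushed back after letting go; one or two teeth give that.
- grease_tin: Grease tin 72 mm in diameter, 34 mm high. Origin under its centre. Bystander, loose; leave it alone.
- ring_jar: Round screw jar 63 mm in diameter, 61 mm high. Origin under its centre. Bystander, loose; leave it alone.
- spanner: Open-ended spanner 200 mm long, 9 mm high. Origin under its centre, long axis y. Bystander, loose; leave it alone.
- tape: Roll of marking tape 104 mm in diameter, 24 mm high. Origin under its centre. Bystander, loose; leave it alone.
- marker: Dark marker pen 126 mm long (y), 17 mm thick. Origin under its centre. Bystander, loose; leave it alone.

How it is judged:
On the way, in this order (a step that is already met when the one before it is completed fails the run):
1. the block is pushed home against the back rail, between pad and end stop, before the knob is wound (x of test_block in the frame of ratchet_clamp between 0.009 and 0.022 m and y of test_block in the frame of ratchet_clamp between -0.185 and -0.12 m and angle between the y axis of test_block and the y axis of ratchet_clamp, either way round below 0.15 rad and value of joint winder below 0.35 rad), for 0.2 s.
2. the knob is wound until the sprung pad is pushed back at least 4 mm (value of joint spring_pad above 0.004 m), for 0.1 s.
At the end, for the whole second after the job is handed in: Nothing held; pawl caught (under 0.06 rad), wheel past 1.2 rad and at rest; block upright and at rest against the back rail (centre at x 9 to 22 mm of the clamp, yaw within 0.08 rad), pressed on the end stop (over 1 N); sprung pad pushed back 4 to 12 mm (x of test_block in the frame of ratchet_clamp between 0.009 and 0.022 m and angle between the y axis of test_block and the y axis of ratchet_clamp, either way round below 0.08 rad and angle between test_block's own z axis and vertical below 0.08 rad and contact force between test_block and end_stop above 1 N and value of joint spring_pad between 0.004 and 0.012 m and value of joint winder above 1.2 rad and value of joint pawl below 0.06 rad and velocity of joint winder between -0.05 and 0.05 rad/s and linear speed of test_block below 0.01 m/s); the robot touches nothing.
It fails at once if the block is lifted off the bench (over 12 mm) or tipped (height (world z) of test_block above 0.012 m or angle between test_block's own z axis and vertical above 0.35 rad).
It fails at once if a bystander is moved more than 30 mm (distance of any of grease_tin, ring_jar, spanner, tape, marker from where it was at the start of the episode above 0.03 m).
It also fails if it takes over 72 s, if anything falls off the work surface, if the arm or the gripper's body presses on something with over 40 N, if the wrist force passes 120 N, or if a joint passes its speed limit or range.

### The arm

A 6-joint arm with a two-finger parallel gripper is mounted at the origin on a cart in front of the work surface, level with it; the furniture and walls round the work are solid. World frame = base frame: x ahead of the robot, y to its left, z up, the work surface at z = 0. Lengths are in m, angles in rad, forces in N, time in s.
With the tool pointing down it reaches from about 0.325 to 0.9 m from the base axis. Payload 6.1 kg.
Tool frame: the origin (TCP) lies at the very end of the fingers, on their centre line; the grasp point (between the pads) lies 19 mm behind it (manip.tcp_to_grasp is the distance from the TCP to the grasp point, in m); y points along the fingers, x is the direction in which the jaws open and shut, and the axes are right-handed (so a half turn about y gives the same grasp; the last joint's range is limited). The gripper opens to 87 mm and grips with 3 to 60 N. Pads are 19 mm wide; open, the fingers measure 117 mm over their backs; the gripper's body (75 mm by 190 mm) begins 51 mm behind the grasp point.
Start: joints at [-1.321, 0.22, 1.526, -0, 1.395, -0.126], TCP at [0.229, -0.581, 0.223] pointing down, gripper open.
Joint ranges: [-2.98, 2.98], [-0.91, 2.08], [0.09, 2.57], [-1.24, 4.39], [0.2, 2.65], [-2.68, 2.68]. Speed limits (rad/s): [2.57, 2.57, 3.01, 3.14, 3.14, 3.14].

### API

Orientations are given as a unit quaternion [w, x, y, z].
In Python, from rig import observe, imaging, workorder, spot_in, regions_of, manip gives the robot as it stands.
- The arm moves only by the shell command python3 -m pendant 'ROWS' [FORCE]. ROWS is text: rows parted by semicolons, each of 7 numbers parted by spaces: the turn, a rotation vector about the tool's x, y, z in rad, then the shift along the tool's x, y, z in m, then the gripper's target within -1 to 1 (shut at 1, half-way at 0, fully open at -1). A call has 1 to 5 rows; each row shifts and turns the commanded pose from where the row before left it, along the tool's axes as they then stand; what a row does not reach is not made up. A row lasts 1/12 s, in which the tool goes at most 41.7 mm and 7.16 degrees, less where a joint would pass 70% of its speed; a pose out of reach is approached as far as the arm can. A call is refused whole if a number of a shift passes 0.0417 or a number of a turn 0.125, either way. A call with a gripper value outside its range is refused whole. The fingers move at their own pace and stop on an object; FORCE is the grip in N (left out, the last holds). Time passes only in rows, so rows that do not move let the fingers close. It gives the time, the measured TCP pose, the force and the opening at its end, in the units of the state.
- observe(): the state, without advancing time (a new reading comes with each control period).
- imaging.capture(name): name is "side" or "top"; returns the picture (480x640x3 uint8, red, green, blue); there is no depth.
- imaging.calibration(name): a dict with "mtx" (3x3 intrinsics, pixels), "k1" (the pictures are not rectified: a ray, as slopes to the right and down, at radius r is drawn at 1 + k1 r^2 times it, then the intrinsics apply), "view" (4x4, takes a point from world to camera coordinates). Camera axes: x right, y down, z forward; pixel columns grow to the right and rows downward; lengths in m; the calibration is good to about 2 mm. A picture is of the moment at which its call begins. calibration takes no time and is no camera call.
- workorder.job_done(): hands the job in, once; it reports no verdict.
Trained networks look in the newest picture that a camera, given by its name, has taken for a name from the list of things; names that differ only in an ending like _2 or _b are one class to them, and where a whole thing is asked for, a point or a joint stands for the part that bears it (a point fixed in the world has none). Each returns a list of dicts, best first, with "score" (0 to 1); they miss things now and then, are a little off and sometimes report something else, mostly with a low value. They report only what shows in the picture. A call takes as long as a camera call.
- spot_in(camera, label): "extent" ([left, top, right, bottom] in pixels, round what is visible of it).
- regions_of(camera, label): "region" (480x640 bool, what is visible of it) and "extent" ([left, top, right, bottom] in pixels, round what is visible of it).
The state is a dict: "t": time; "joint_pos": joint angles; "qd": joint speeds; "tau": joint torques, N m; "position": TCP position; "orientation": TCP orientation; "ft_force": force on the tool from outside, world axes, zero at the start; "wrist_torque": the same for the moment, N m; "grip_width": opening from 0.0 (shut) to 1.0 (fully open).
Only numpy, scipy, OpenCV 4.12 (cv2) and the standard library are available. Lean on these libraries where they do the work, as an engineer would, in place of code of your own. Each camera call takes 0.05 s, during which the arm holds its last target.

## Working session

There is one attempt and no reset: what is moved stays moved. The work goes in short steps, Python scripts to look and compute and a shell command to move; the robot and the scene stay as the last step left them, time stands still between calls to the robot, and variables do not carry over. Pictures are saved under pics/ and viewed, and the job is handed in when it is done.

```bash
ls; mkdir -p pics; python3 - <<'E'
from rig import observe, imaging, workorder, spot_in, regions_of, manip
import cv2
print(observe())
for n in("side","top"):
    c=imaging.calibration(n);print(n,c)
    im=imaging.capture(n);cv2.imwrite(f"pics/{n}0.png",im[:,:,::-1])
print(manip.tcp_to_grasp)
E
```

```text
pics
{'t': 0.0, 'joint_pos': array([-1.32110914e+00,  2.21200860e-01,  1.52759649e+00, -1.09181655e-05,
        1.39467929e+00, -1.26121883e-01]), 'qd': array([ 2.63863586e-05,  2.49894544e-04,  8.11189173e-04,  1.29024982e-04,
       -1.05459571e-04,  1.88243951e-03]), 'tau': array([-1.67864997e-03, -4.94612968e+01, -3.87382650e+01,  6.99485256e-02,
        5.72283240e-02, -1.75181353e-04]), 'position': array([ 0.22922024, -0.58079826,  0.22146064]), 'orientation': array([ 0.58503757, -0.58416123,  0.39829951, -0.39729612]), 'ft_force': array([0.20594945, 0.96299158, 0.55291532]), 'wrist_torque': array([ 0.01707369, -0.08046834,  0.01922626]), 'grip_width': 1.0019808732716011}
side {'mtx': array([[594.14123041,   0.        , 318.92957706],
       [  0.        , 594.14123041, 241.08476684],
       [  0.        ,   0.        ,   1.        ]]), 'k1': -0.16081017729426206, 'view': array([[-0.90714242, -0.42081056,  0.00333126,  0.52313844],
       [-0.32921726,  0.70471928, -0.6284797 ,  0.30875024],
       [ 0.26212329, -0.5712173 , -0.77781886,  1.20784753],
       [ 0.        ,  0.        ,  0.        ,  1.        ]])}
top {'mtx': array([[492.93541504,   0.        , 321.75692468],
       [  0.        , 492.93541504, 238.44938795],
       [  0.        ,   0.        ,   1.        ]]), 'k1': 0.0032294215533782526, 'view': array([[-0.02408263, -0.9995665 ,  0.01693617, -0.04604885],
       [-0.991476  ,  0.02171101, -0.1284678 ,  0.60762258],
       [ 0.12804441, -0.01988564, -0.99156906,  0.849352  ],
       [ 0.        ,  0.        ,  0.        ,  1.        ]])}
0.0187
```

View pics/side0.png

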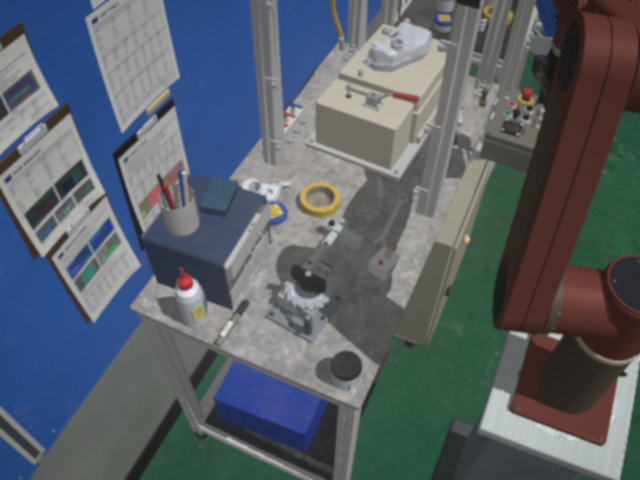

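View pics/top0.png

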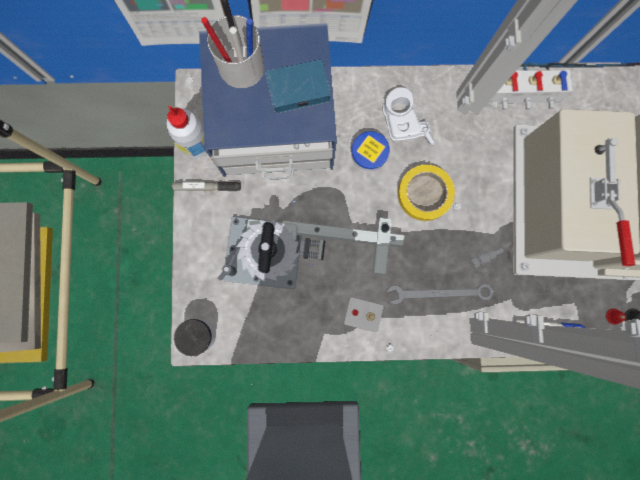

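```bash
cat > h.py <<'E'
from rig import observe, imaging, workorder, spot_in, regions_of, manip
import cv2, numpy as np
from scipy.spatial.transform import Rotation as R
C={n:imaging.calibration(n) for n in("side","top")}
def proj(n,P):
    c=C[n];p=c["view"][:3,:3]@np.asarray(P,float)+c["view"][:3,3]
    s=p[:2]/p[2];s=s*(1+c["k1"]*(s@s));m=c["mtx"]
    return np.array([m[0,0]*s[0]+m[0,2],m[1,1]*s[1]+m[1,2]])
def ray(n,uv):
    c=C[n];m=c["mtx"];d=np.array([(uv[0]-m[0,2])/m[0,0],(uv[1]-m[1,2])/m[1,1]]);s=d.copy()
    for _ in range(30): s=d/(1+c["k1"]*(s@s))
    Rm=c["view"][:3,:3];o=-Rm.T@c["view"][:3,3];return o,Rm.T@np.array([s[0],s[1],1])
def atz(n,uv,z):
    o,d=ray(n,uv);return o+d*(z-o[2])/d[2]
def tri(uv_side,uv_top):
    o1,d1=ray("side",uv_side);o2,d2=ray("top",uv_top)
    A=np.stack([d1,-d2],1);t=np.linalg.lstsq(A,o2-o1,rcond=None)[0]
    a,b=o1+d1*t[0],o2+d2*t[1];return (a+b)/2,np.linalg.norm(a-b)
def crop(n,name,box,k):
    im=imaging.capture(n)[:,:,::-1];l,t,r,b=box
    cv2.imwrite(f"pics/{name}.png",cv2.resize(im[t:b,l:r],None,fx=k,fy=k,interpolation=cv2.INTER_CUBIC))
def st():
    s=observe();q=s["orientation"];r=R.from_quat([q[1],q[2],q[3],q[0]])
    return s,r
E
python3 - <<'E'
from h import *
crop("top","t1",(210,180,410,340),4)
for l in("test_block","ratchet_clamp","end_stop","knob_grip","pad_face","spring_pad","grease_tin","ring_jar","spanner","tape","marker","pawl"):
    r=regions_of("top",l)
    print(l,[(round(x["score"],2),np.round(x["extent"]),np.round(np.argwhere(x["region"]).mean(0)[::-1],1)) for x in r[:2]])
s,r=st();print(r.as_matrix().round(3),s['t'])
crop("side","s1",(240,180,440,340),4)
for l in("test_block","knob_grip","end_stop","ratchet_clamp"):
    r=regions_of("side",l)
    print(l,[(round(x["score"],2),np.round(x["extent"]),np.round(np.argwhere(x["region"]).mean(0)[::-1],1)) for x in r[:2]])
E
```

```text
test_block [(0.88, array([342., 299., 385., 329.]), array([362.5, 314.4]))]
ratchet_clamp [(0.91, array([218., 214., 406., 286.]), array([280.5, 249. ]))]
end_stop [(0.9, array([374., 218., 389., 278.]), array([381.1, 247.1]))]
knob_grip [(0.67, array([238., 223., 300., 279.]), array([267.3, 250. ])), (0.19, array([301., 239., 323., 257.]), array([316.7, 248.9]))]
pad_face [(0.79, array([301., 241., 324., 260.]), array([315.8, 249.4]))]
spring_pad [(0.67, array([297., 240., 322., 260.]), array([315.6, 249.1]))]
grease_tin [(0.85, array([349., 132., 390., 170.]), array([369.5, 150.5]))]
ring_jar [(0.59, array([173., 319., 216., 354.]), array([194. , 336.7]))]
spanner [(0.93, array([387., 285., 490., 308.]), array([441.8, 292.9]))]
tape [(0.96, array([398., 166., 455., 221.]), array([425.3, 192.3]))]
marker [(0.97, array([169., 181., 244., 192.]), array([205.3, 186. ]))]
pawl [(0.59, array([221., 244., 238., 279.]), array([228.4, 264.7]))]
[[ 0.367  0.     0.93 ]
 [-0.93  -0.     0.367]
 [ 0.    -1.    -0.   ]] 0.75
test_block [(0.65, array([370., 250., 402., 278.]), array([383.2, 263.3]))]
knob_grip [(0.56, array([285., 267., 330., 311.]), array([307.4, 287.8]))]
end_stop [(0.95, array([327., 218., 360., 252.]), array([344.7, 235.2]))]
ratchet_clamp [(0.55, array([270., 219., 348., 345.]), array([308.4, 293.5]))]
```

View pics/t1.png

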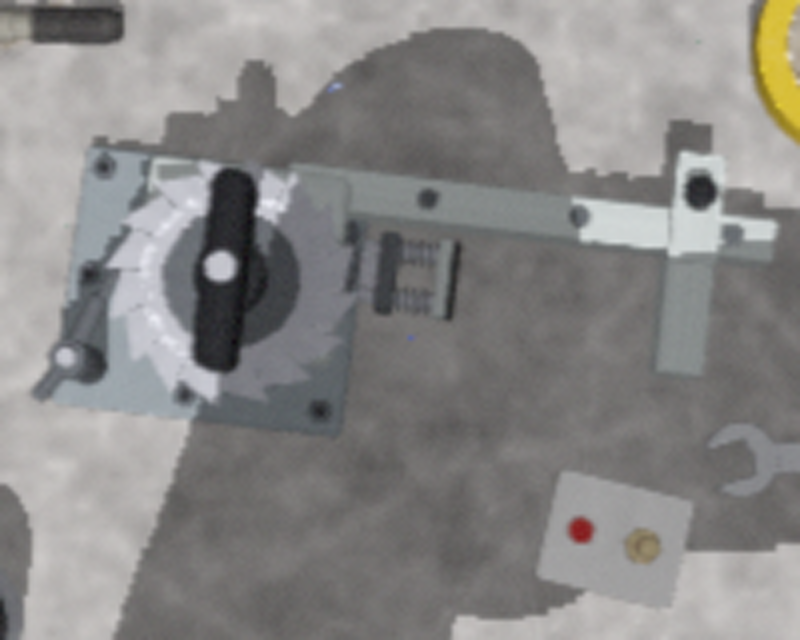

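View pics/s1.png

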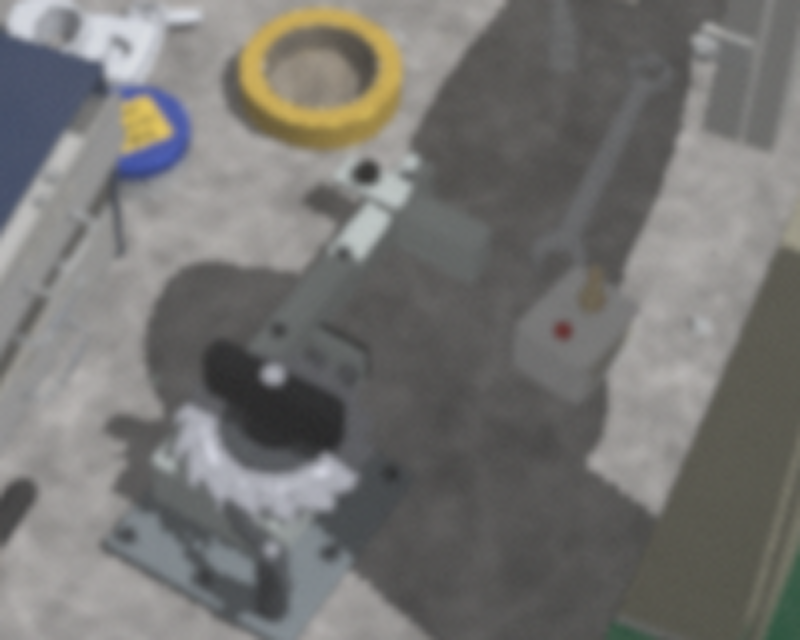

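```bash
cat > fit.py <<'E'
from h import *
from scipy.optimize import least_squares
o=np.array([210,180])
f=lambda x,y:np.array([x,y])/4+o
pts=[((61,82,None),f(95,148)),((-61,82,None),f(45,403)),((-61,-53,None),f(340,435)),((61,-240,30),f(775,222)),((41,-240,30),f(773,260)),((0,0,119),f(219,267))]
def T(p,L):
    c,s=np.cos(p[2]),np.sin(p[2]);return np.array([p[0]+c*L[0]-s*L[1],p[1]+s*L[0]+c*L[1],L[2]])
def res(p):
    return np.concatenate([proj("top",T(p,np.array([a[0],a[1],(p[3]*1000 if a[2] is None else a[2])])/1000))-uv for a,uv in pts])
s=least_squares(res,[.5,.1,0,.008]);print("clamp",s.x.round(4),s.fun.round(1))
p=s.x[:3]
def loc(P): 
    d=P[:2]-p[:2];c,s_=np.cos(p[2]),np.sin(p[2]);return np.array([c*d[0]+s_*d[1],-s_*d[0]+c*d[1]])*1000
print("stop inner",loc(atz("top",f(667,255),.034)),loc(atz("top",f(655,372),.034)))
print("pad",loc(atz("top",f(458,240),.034)),loc(atz("top",f(450,320),.034)))
bc=[(25,31),(25,-31),(-25,-31),(-25,31)];uv=[f(565,470),f(693,502),f(668,607),f(538,575)]
def rb(q): return np.concatenate([proj("top",T(q,np.array([a,b,36])/1000))-u for (a,b),u in zip(bc,uv)])
sb=least_squares(rb,[.4,-.1,-.2]);print("block",sb.x.round(4),sb.fun.round(1),"local",loc(sb.x),"dyaw",sb.x[2]-p[2])
print("port",loc(atz("top",f(643,545),.066)),"side chk",proj("side",T(sb.x,[0,-.012,.066])),(240+595/4,180+272/4))
print("home",T(p,np.array([.016,-.142,0])))
# knob dir
print("knob ends",loc(atz("top",f(237,170),.118)),loc(atz("top",f(213,370),.118)))
print("knob side",proj("side",T(p,[0,0,.119])),(240+272/4,180+375/4), tri((240+272/4,180+375/4),f(219,267)))
print("port tri",tri((240+595/4,180+272/4),f(643,545)))
sp=[tuple(x) for x in (f(715,440),f(740,490))]
print("spanner",[ (atz("top",x,.009)) for x in sp])
for n,u,z in(("jar",(194,336.7),.061),("tape",(425,192),.024)): print(n,atz("top",u,z).round(3))
print("jar edge",atz("top",(216,336),.05))
E
python3 fit.py
```

```text
clamp [ 0.5852  0.0353 -0.1458 -0.003 ] [-1.4 -0.4  1.6 -0.1 -0.2  0.7  0.4 -0.5 -0.2  0.8 -0.1 -0.4]
stop inner [  38.2703971  -191.48688969] [ -15.16220027 -191.79791719]
pad [ 33.35976826 -96.49539363] [ -3.19913111 -97.30425959]
block [ 0.4688 -0.1319 -0.2709] [-0.8 -1.   0.9 -0.4  0.7  1.  -0.8  0.3] local [ -90.83433331 -182.3040413 ] dyaw -0.12508276787211242
port [ -91.92126084 -191.01691745] side chk [389.22456004 246.70158533] (388.75, 248.0)
home [ 0.58039268 -0.10752747  0.        ]
knob ends [40.18330424 -2.08892897] [-42.55088612  -3.53753465]
knob side [308.38468118 272.5600262 ] (308.0, 273.75) (array([0.58547016, 0.03559839, 0.11477348]), np.float64(0.0009702256230938738))
port tri (array([ 0.46603016, -0.14069467,  0.06416323]), np.float64(0.0008620191521328772))
spanner [array([ 0.51176617, -0.18190513,  0.009     ]), array([ 0.48863767, -0.19247132,  0.009     ])]
jar [0.439 0.163 0.061]
tape [ 0.691 -0.255  0.024]
jar edge [0.43885852 0.1273343  0.05      ]
```

```bash
python3 - <<'E'
from h import *
crop("top","t2",(340,200,640,420),2.6)
crop("side","s2",(380,0,640,360),2.2)
s,_=st()
for z in(0,.1,.2,.22): print(z,proj("top",(.229,-.581,z)),proj("side",(.229,-.581,z)))
print(atz("top",(478,348),0),atz("side",(425,215),0))
for n in("top","side"): print(-C[n]["view"][:3,:3].T@C[n]["view"][:3,3])
E
```

```text
0 [615.27205414 442.5407696 ] [522.37076903 177.10402927]
0.1 [653.25627063 460.19518235] [531.99717315 150.21386581]
0.2 [702.19895554 482.9474485 ] [542.33839993 120.81228118]
0.22 [713.73329413 488.3102243 ] [544.49476621 114.60851906]
[ 0.4019725  -0.34343271  0.        ] [ 0.43147047 -0.33114982  0.        ]
[ 0.49257946 -0.04233107  0.92103099]
[0.25960201 0.69250334 1.13178713]
```

View pics/t2.png

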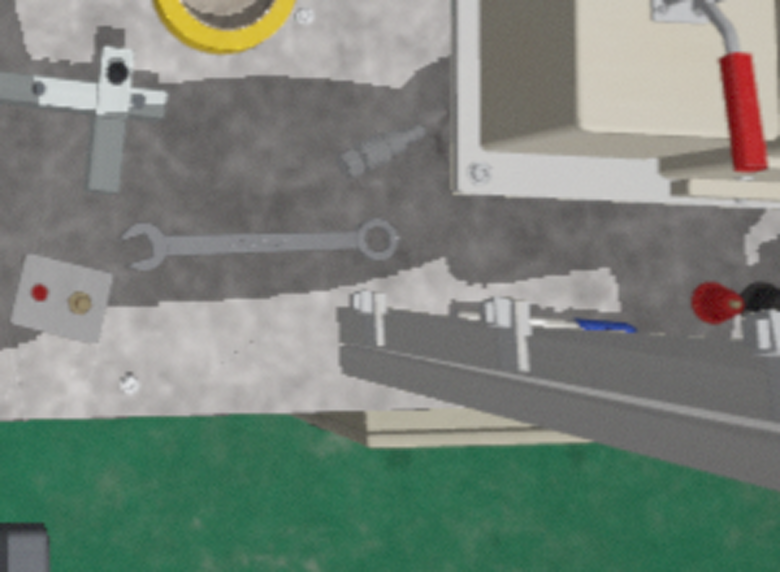

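View pics/s2.png

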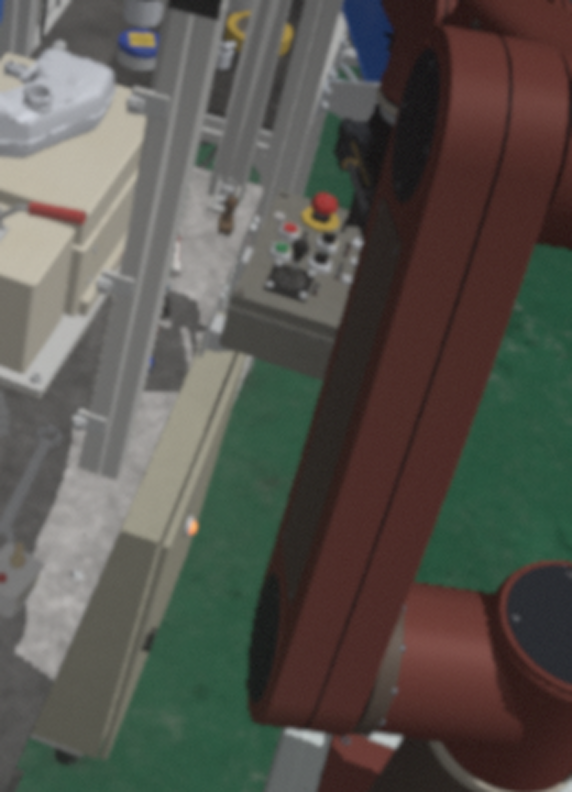

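```bash
python3 -m pendant '0 0 0 -0.04 0 0 -1;0 0 0 -0.041 0 0 -1;0 0 0 -0.041 0 0 -1;0 0 0 -0.041 0 0 -1;0 0 0 -0.041 0 0 -1'; python3 -m pendant '0 0 0 -0.04 0 0 -1;0 0 0 -0.0171 0 0.0364 -1;0 0 0 -0.0171 0 0.0364 -1;0 0 0 -0.0171 0 0.0364 -1;0 0 0 -0.0171 0 0.0364 -1'; python3 -m pendant '0 0 0 -0.0171 0 0.0364 -1;0 0 0 -0.0171 0 0.0364 -1;0 0 0 -0.0171 0 0.0364 -1;0 0 0 -0.0171 0 0.0364 -1;0 0 0 0 0 0 -1'
```

```text
t: 1.52
position: [0.1539, -0.3898, 0.222]
orientation: [0.585, -0.585, 0.398, -0.398]
ft_force: [-0.5, 0.1, 0.9]
grip_width: 0.998
t: 1.93
position: [0.2506, -0.2363, 0.2231]
orientation: [-0.584, 0.584, -0.398, 0.399]
ft_force: [0.7, -0.6, 0.0]
grip_width: 1.001
t: 2.35
position: [0.3641, -0.1146, 0.223]
orientation: [0.588, -0.585, 0.395, -0.396]
ft_force: [0.3, -0.2, -0.0]
grip_width: 1.001
```

```bash
for i in 1; do python3 -m pendant '0 -0.1248 0 0 0 0 -1;0 -0.1248 0 0 0 0 -1;0 -0.1248 0 0 0 0 -1;0 -0.1248 0 0 0 0 -1;0 -0.1248 0 0 0 0 -1'; python3 -m pendant '0 -0.1248 0 0 0 0 -1;0 -0.1248 0 0 0 0 -1;0 -0.1248 0 0 0 0 -1;0 -0.1248 0 0 0 0 -1;0 -0.1248 0 0 0 0 -1' ; python3 -m pendant '0 -0.1248 0 0 0 0 -1;0 -0.1248 0 0 0 0 -1;0 -0.1248 0 0 0 0 -1;0 -0.1248 0 0 0 0 -1;0 -0.1248 0 0 0 0 -1'; python3 -m pendant '0 -0.1248 0 0 0 0 -1;0 -0.1248 0 0 0 0 -1;0 -0.1248 0 0 0 0 -1;0 -0.1248 0 0 0 0 -1;0 -0.1248 0 0 0 0 -1'; done
cat >> h.py <<'E'
def pose():
    s,r=st();M=r.as_matrix();print("t",s["t"],"pos",s["position"].round(4),"yawx",round(np.arctan2(M[1,0],M[0,0]),3),"tooly",M[:,1].round(3),"j",s["joint_pos"].round(2),"grip",s["grip_width"].round(3),"F",s["ft_force"].round(1),"T",s["wrist_torque"].round(2))
    return s,M
def go(P,yaw=None):
    s,M=pose();print("shift tool",(M.T@(np.array(P)-s["position"])).round(4))
    if yaw is not None:
        d=(yaw-np.arctan2(M[1,0],M[0,0])+np.pi)%(2*np.pi)-np.pi;print("turn y",round(-d,3))
E
python3 -c "
from h import *
go([.4688,-.1319,.12],np.pi/2-.271)"
```

```text
t: 2.77
position: [0.3604, -0.1204, 0.2227]
orientation: [-0.679, 0.679, -0.197, 0.197]
ft_force: [0.8, 0.8, -0.2]
grip_width: 0.996
t: 3.18
position: [0.3604, -0.1206, 0.2227]
orientation: [-0.707, 0.707, 0.021, -0.021]
ft_force: [-0.1, 0.7, -0.8]
grip_width: 0.995
t: 3.6
position: [0.3603, -0.1206, 0.2227]
orientation: [-0.666, 0.666, 0.237, -0.237]
ft_force: [-0.4, 0.0, -0.5]
grip_width: 1.002
t: 4.02
position: [0.3604, -0.1206, 0.2227]
orientation: [-0.561, 0.562, 0.43, -0.43]
ft_force: [-0.5, 1.0, -0.6]
grip_width: 1.002Traceback (most recent call last):
  File "<string>", line 3, in <module>
    go([.4688,-.1319,.12],np.pi/2-.271)
    ~~^^^^^^^^^^^^^^^^^^^^^^^^^^^^^^^^^
  File "h.py", line 29, in go
    s,M=pose();print("shift tool",(M.T@(np.array(P)-s["position"])).round(4))
        ~~~~^^
  File "h.py", line 26, in pose
    s,r=st();M=r.as_matrix();print("t",s["t"],"pos",s["position"].round(4),"yawx",round(np.arctan2(M[1,0],M[0,0]),3),"tooly",M[:,1].round(3),"j",s["joint_pos"].round(2),"grip",s["grip_width"].round(3),"F",s["ft_force"].round(1),"T",s["wrist_torque"].round(2))
                                                                                                                                                                                ^^^^^^^^^^^^^^^^^^^^^
AttributeError: 'float' object has no attribute 'round'
```

```bash
sed -i 's/s\["grip_width"\].round(3)/round(s["grip_width"],3)/' h.py
python3 -c "
from h import *
go([.4611,-.1298,.10],np.pi/2-.271)"
```

```text
t 4.0167 pos [ 0.3604 -0.1206  0.2227] yawx 1.307 tooly [ 0. -0. -1.] j [-0.53 -0.41  2.11 -0.    1.44 -1.84] grip 1.002 F [-0.5  1.  -0.6] T [ 0.06 -0.14 -0.01]
shift tool [ 0.0174  0.1227 -0.0996]
turn y 0.007
```

```bash
python3 -m pendant '0 0 0 0.0058 0 -0.0332 -1;0 0 0 0.0058 0 -0.0332 -1;0 0 0 0.0058 0 -0.0332 -1;0 0 0 0 0.04 0 -1;0 0 0 0 0.04 0 -1'; python3 -m pendant '0 0.007 0 0 0.03 0 -1;0 0 0 0 0.01 0 -1;0 0 0 0 0 0 -1'; python3 -c "
from h import *
crop('top','t3',(290,220,490,380),4)
crop('side','s3',(300,180,500,340),4)
go([.4611,-.1298,.01],np.pi/2-.271)"
```

```text
t: 4.43
position: [0.4651, -0.1317, 0.1445]
orientation: [-0.56, 0.565, 0.43, -0.427]
ft_force: [-0.3, -0.2, -0.8]
grip_width: 0.999
t: 4.68
position: [0.4587, -0.1292, 0.0997]
orientation: [0.566, -0.562, -0.425, 0.427]
ft_force: [-0.6, 0.6, -0.5]
grip_width: 0.998
t 4.7833 pos [ 0.4618 -0.1306  0.1039] yawx 1.294 tooly [ 0.001 -0.001 -1.   ] j [-0.44 -0.01  2.01 -0.    1.14 -1.73] grip 0.999 F [-0.5  0.1  1.3] T [ 0.06 -0.19 -0.04]
shift tool [0.0006 0.0939 0.001 ]
turn y -0.006
```

View pics/t3.png

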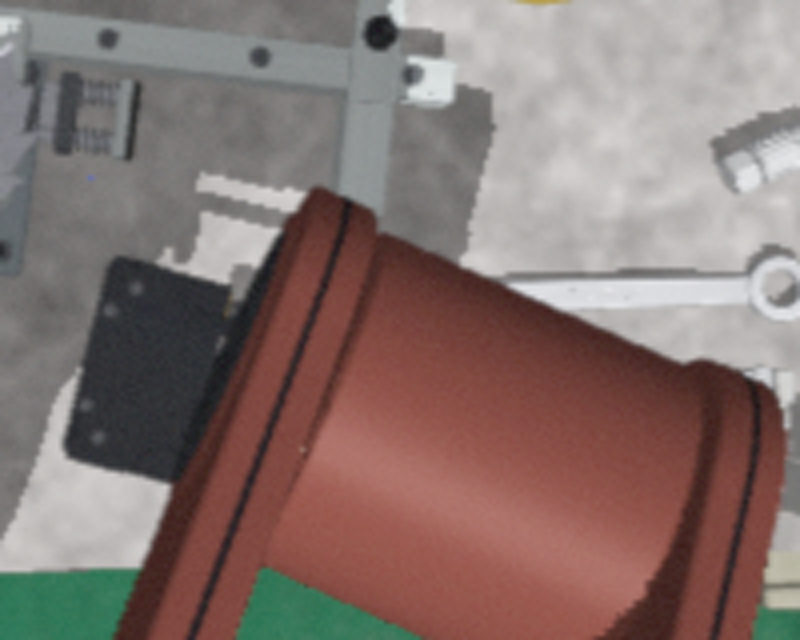

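View pics/s3.png

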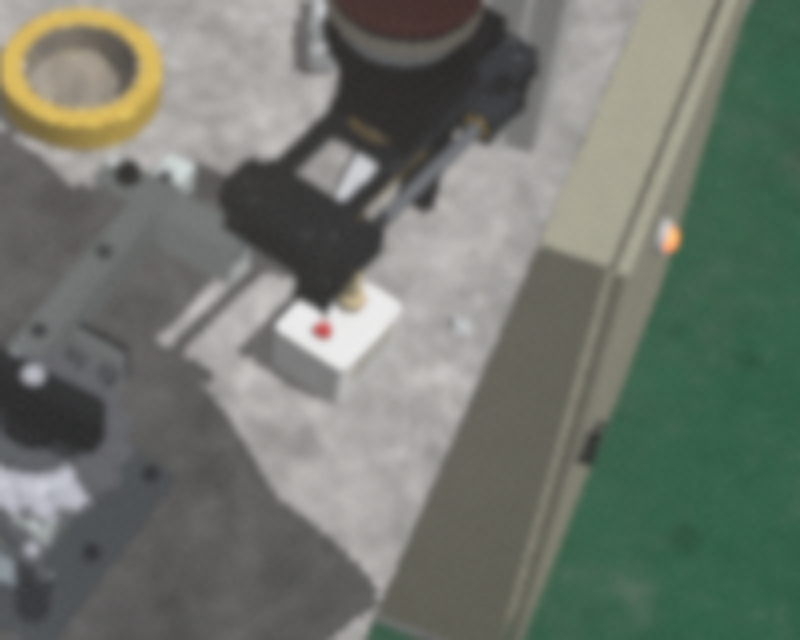

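```bash
python3 -c "
from h import *
for P in([.4735,-.0887,.104],[.4776,-.0743,.104],[.4735,-.0887,.0],[.4611+.031*.268,-.13+.031*.963,.036]): print((proj('side',P)-[300,180])*4)
"; python3 -m pendant '0 0 0 0 0.035 0 -1;0 0 0 0 0.035 0 -1;0 0 0 0 0.024 0 -1;0 0 0 0 0 0 -1'; python3 -c "
from h import *
crop('side','s4',(300,180,500,340),4)
pose()"
```

```text
[314.98631173 289.89548471]
[298.4240758  306.28164967]
[300.29533275 399.32107181]
[319.12419578 350.73389967]
t: 5.12
position: [0.4594, -0.1295, 0.0066]
orientation: [0.565, -0.563, -0.426, 0.427]
ft_force: [-1.7, 0.8, 0.3]
grip_width: 1.002
t 5.1667 pos [ 0.4608 -0.13    0.0088] yawx 1.294 tooly [-0.001  0.001 -1.   ] j [-0.44  0.15  2.05 -0.    0.94 -1.73] grip 1.003 F [0.5 0.1 0.5] T [ 0.08 -0.11 -0.07]
```

View pics/s4.png

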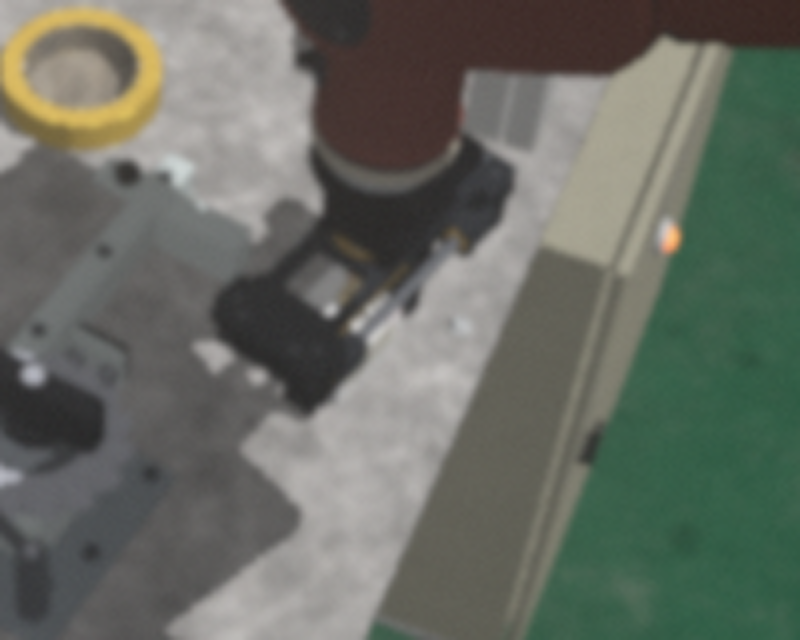

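```bash
python3 -m pendant '0 0 0 0 0 0 0.5;0 0 0 0 0 0 0.5;0 0 0 0 0 0 0.5;0 0 0 0 0 0 0.5;0 0 0 0 0 0 0.5' 5;python3 -m pendant '0 0 0 0 0 0 0.5;0 0 0 0 0 0 0.5;0 0 0 0 0 0 0.5;0 0 0 0 0 0 0.5;0 0 0 0 0 0 0.5'; python3 -c "
from h import *
c,s=np.cos(-.1458),np.sin(-.1458)
b=np.array([-.050-.008,-.145])
go([.5852+c*b[0]-s*b[1],.0353+s*b[0]+c*b[1],.0088],np.pi/2-.1458)"
```

```text
t: 5.58
position: [0.4623, -0.1303, 0.0099]
orientation: [-0.564, 0.565, 0.427, -0.426]
ft_force: [0.3, -0.7, 6.4]
grip_width: 0.713
t: 6.0
position: [0.4623, -0.1303, 0.0099]
orientation: [-0.564, 0.565, 0.427, -0.426]
ft_force: [-0.9, 2.6, 7.3]
grip_width: 0.713
t 6.0 pos [ 0.4623 -0.1303  0.0099] yawx 1.294 tooly [ 0.002 -0.001 -1.   ] j [-0.44  0.15  2.05  0.    0.94 -1.73] grip 0.713 F [-0.9  2.6  7.3] T [ 0.45 -0.05  0.06]
shift tool [ 0.0415  0.0012 -0.0344]
turn y -0.131
```

```bash
python3 -m pendant '0 -0.013 0 0.0042 -0.001 -0.0034 0.5;0 -0.013 0 0.0042 0 -0.0034 0.5;0 -0.013 0 0.0042 0 -0.0034 0.5;0 -0.013 0 0.0042 0 -0.0034 0.5;0 -0.013 0 0.0042 0 -0.0034 0.5';python3 -m pendant '0 -0.013 0 0.0042 0 -0.0034 0.5;0 -0.013 0 0.0042 0 -0.0034 0.5;0 -0.013 0 0.0042 0 -0.0034 0.5;0 -0.013 0 0.0042 0 -0.0034 0.5;0 -0.013 0 0.0042 0 -0.0034 0.5'; python3 -m pendant '0 0 0 0 0 0 0.5'; python3 -c "
from h import *
crop('side','s5',(300,180,500,340),4)
crop('top','t5',(290,220,490,380),4)
c,s=np.cos(-.1458),np.sin(-.1458)
b=np.array([-.050-.008,-.145])
go([.5852+c*b[0]-s*b[1],.0353+s*b[0]+c*b[1],.0088],np.pi/2-.1458)"
```

```text
t: 6.42
position: [0.4834, -0.114, 0.0098]
orientation: [-0.55, 0.55, 0.445, -0.445]
ft_force: [-3.7, -3.1, 6.6]
grip_width: 0.714
t: 6.83
position: [0.5041, -0.0964, 0.0099]
orientation: [-0.535, 0.535, 0.462, -0.463]
ft_force: [-3.2, -2.6, 5.9]
grip_width: 0.713
t: 6.92
position: [0.5048, -0.0958, 0.0098]
orientation: [-0.535, 0.535, 0.463, -0.462]
ft_force: [1.1, 1.1, 3.8]
grip_width: 0.713
t 7.0167 pos [ 0.5047 -0.0959  0.0099] yawx 1.424 tooly [ 0.002  0.    -1.   ] j [-0.34  0.22  1.97  0.    0.95 -1.77] grip 0.715 F [2.4 0.7 2. ] T [ 0.3  -0.51  0.03]
shift tool [-0.0035  0.0011 -0.0026]
turn y -0.001
```

View pics/s5.png

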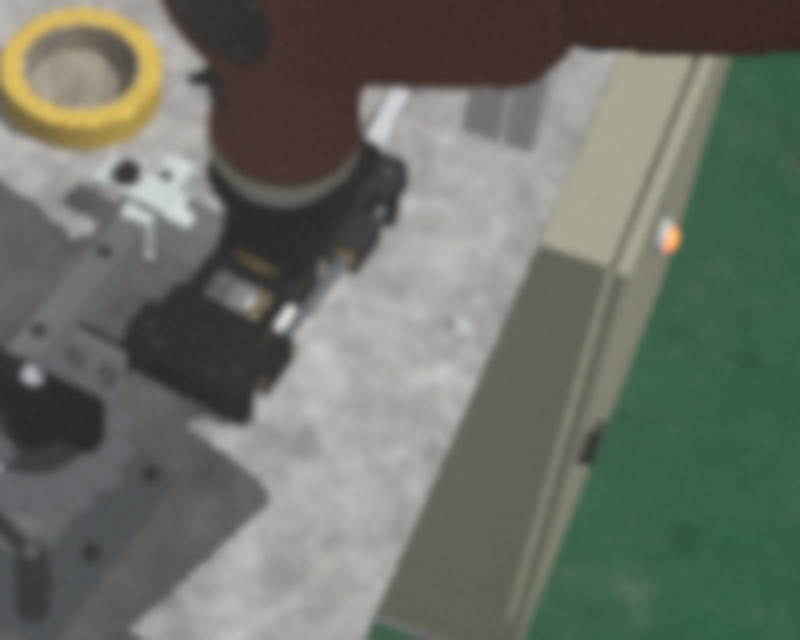

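View pics/t5.png

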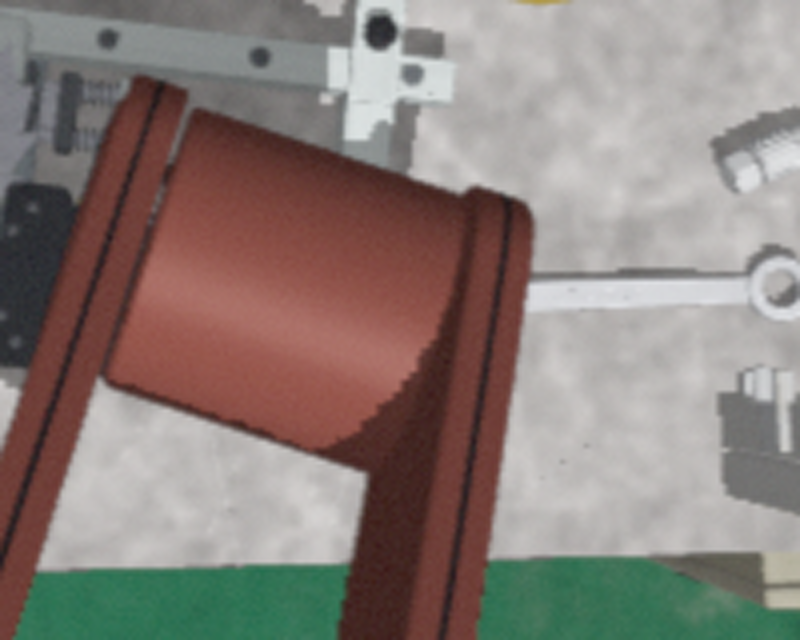

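```bash
python3 -m pendant '0 0 0 0 0 0 -0.7;0 0 0 0 0 0 -0.9;0 0 0 0 0 0 -1;0 0 0 0 0 0 -1;0 0 0 0 0 0 -1';python3 -m pendant '0 0 0 0 0 0.015 -1;0 0 0 0 -0.001 0.025 -1;0 0 0 0 0 0.01 -1;0 0 0 0 0 0 -1'; python3 -m pendant '0 0 0 0 0 0 0.31;0 0 0 0 0 0 0.31;0 0 0 0 0 0 0.31;0 0 0 0 0 0 0.31;0 0 0 0 0 0 0.31'; python3 -m pendant '0 0 0 0 0 0 0.31;0 0 0 0 0 0 0.31;0 0 0 0 0 0 0.31';  python3 -c "
from h import *
crop('side','s6',(300,180,500,340),4)
c,s=np.cos(-.1458),np.sin(-.1458)
for b in np.array([[-.050-.008,-.144],[-.02,-.144]]):
  go([.5852+c*b[0]-s*b[1],.0353+s*b[0]+c*b[1],.0088],np.pi/2-.1458)"
```

```text
t: 7.43
position: [0.503, -0.0964, 0.0093]
orientation: [0.536, -0.535, -0.462, 0.462]
ft_force: [0.1, -0.5, 0.5]
grip_width: 0.966
t: 7.77
position: [0.4512, -0.0883, 0.0097]
orientation: [0.536, -0.534, -0.461, 0.462]
ft_force: [-0.9, 0.0, -1.2]
grip_width: 0.996
t: 8.18
position: [0.4545, -0.0893, 0.0106]
orientation: [-0.535, 0.535, 0.462, -0.462]
ft_force: [-1.5, 0.2, 0.2]
grip_width: 0.707
t: 8.43
position: [0.454, -0.0891, 0.0105]
orientation: [0.535, -0.535, -0.462, 0.462]
ft_force: [-0.4, -0.1, -0.2]
grip_width: 0.478
t 8.4833 pos [ 0.454  -0.0891  0.0105] yawx 1.424 tooly [-0.  0. -1.] j [-0.36  0.11  2.09  0.    0.94 -1.79] grip 0.428 F [0.1 0.4 0. ] T [ 0.1  -0.11  0.  ]
shift tool [-0.0018  0.0017 -0.0538]
turn y -0.001
t 8.4833 pos [ 0.454  -0.0891  0.0105] yawx 1.424 tooly [-0.  0. -1.] j [-0.36  0.11  2.09  0.    0.94 -1.79] grip 0.428 F [0.1 0.4 0. ] T [ 0.1  -0.11  0.  ]
shift tool [-0.0018  0.0017 -0.0918]
turn y -0.001
```

View pics/s6.png

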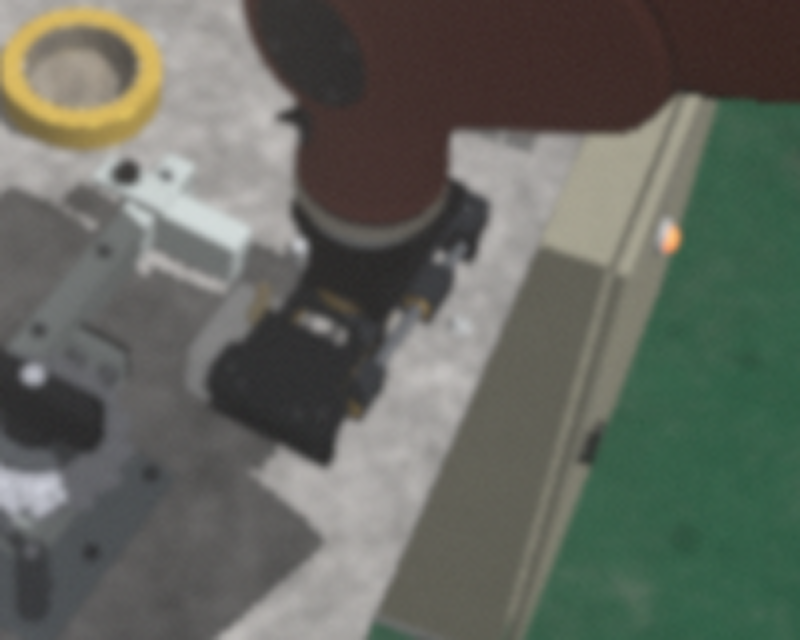

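```bash
python3 -m pendant '0 0 0 -0.001 0 -0.01 0.31;0 0 0 0 0 -0.01 0.31;0 0 0 0 0 -0.006 0.31;0 0 0 0 0 -0.006 0.31;0 0 0 0 0 -0.006 0.31'; python3 -m pendant '0 0 0 0 0 -0.006 0.31;0 0 0 0 0 -0.006 0.31;0 0 0 0 0 -0.006 0.31;0 0 0 0 0 -0.006 0.31;0 0 0 0 0 -0.006 0.31'; python3 -m pendant '0 0 0 0 0 -0.005 0.31;0 0 0 0 0 -0.005 0.31;0 0 0 0 0 0 0.31';  python3 -c "
from h import *
crop('side','s7',(270,180,470,340),4)
c,s=np.cos(-.1458),np.sin(-.1458)
for b in np.array([[-.02,-.144]]):
  go([.5852+c*b[0]-s*b[1],.0353+s*b[0]+c*b[1],.0088],np.pi/2-.1458)"
```

```text
t: 8.9
position: [0.491, -0.0955, 0.0102]
orientation: [0.536, -0.535, -0.462, 0.462]
ft_force: [-2.8, 0.7, 0.9]
grip_width: 0.351
t: 9.32
position: [0.5215, -0.1001, 0.0104]
orientation: [0.535, -0.535, -0.462, 0.462]
ft_force: [-1.3, 0.2, -0.8]
grip_width: 0.345
t: 9.57
position: [0.5324, -0.1019, 0.0109]
orientation: [-0.535, 0.536, 0.462, -0.462]
ft_force: [0.1, -0.2, 0.9]
grip_width: 0.345
t 9.6167 pos [ 0.532  -0.1018  0.0109] yawx 1.424 tooly [ 0.001 -0.    -1.   ] j [-0.33  0.28  1.89  0.    0.97 -1.76] grip 0.343 F [-0.2 -1.  -0.2] T [ 0.03 -0.13 -0.03]
shift tool [-0.0006  0.0021 -0.0127]
turn y -0.001
```

View pics/s7.png

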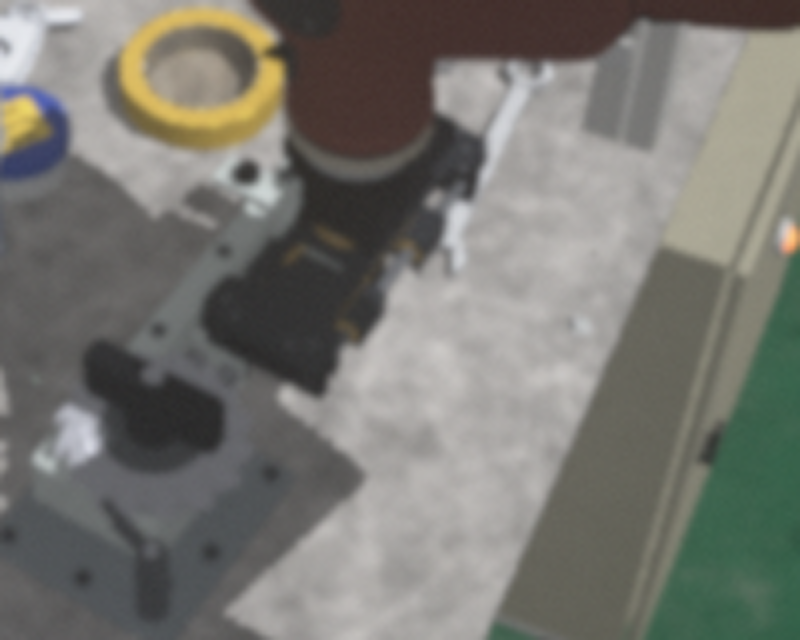

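Continue slowly until the rail is felt.

```bash
python3 -m pendant '0 0 0 0 0 -0.004 0.31;0 0 0 0 0 -0.003 0.31;0 0 0 0 0 -0.002 0.31;0 0 0 0 0 0 0.31';python3 -m pendant '0 0 0 0 0 -0.002 0.31;0 0 0 0 0 -0.002 0.31;0 0 0 0 0 0 0.31'; python3 -m pendant '0 0 0 0 0 -0.001 0.31;0 0 0 0 0 -0.001 0.31;0 0 0 0 0 0 0.31'
```

```text
t: 9.95
position: [0.5403, -0.1029, 0.0106]
orientation: [-0.535, 0.535, 0.462, -0.462]
ft_force: [0.0, 0.0, -0.0]
grip_width: 0.345
t: 10.2
position: [0.5442, -0.1035, 0.0106]
orientation: [-0.535, 0.535, 0.462, -0.462]
ft_force: [-0.4, -0.0, 0.1]
grip_width: 0.344
t: 10.45
position: [0.5459, -0.1038, 0.0105]
orientation: [-0.535, 0.535, 0.462, -0.462]
ft_force: [-1.2, 0.8, 0.9]
grip_width: 0.345
```

```bash
python3 -m pendant '0 0 0 0 0 -0.001 0.31;0 0 0 0 0 -0.001 0.31;0 0 0 0 0 0 0.31';python3 -m pendant '0 0 0 0 0 -0.001 0.31;0 0 0 0 0 -0.001 0.31;0 0 0 0 0 0 0.31'
```

```text
t: 10.7
position: [0.546, -0.1037, 0.0102]
orientation: [0.536, -0.534, -0.461, 0.463]
ft_force: [-9.5, -0.9, 5.9]
grip_width: 0.344
t: 10.95
position: [0.546, -0.1037, 0.0098]
orientation: [0.538, -0.533, -0.46, 0.464]
ft_force: [-13.9, 1.1, 10.6]
grip_width: 0.35
```

```bash
python3 -m pendant '0 0 0 0 0 0.004 0.31;0 0 0 0 0 0.02 0.31;0 0 0 0 0 0.03 0.31;0 0 0 0 0 0.03 0.31;0 0 0 0 -0.03 0.02 0';python3 -m pendant '0 0 0 0 -0.04 0.02 -0.4;0 0 0 0 -0.04 0.02 -0.4;0 0 0 0 -0.04 0 -0.4;0 0 0 0 0 0 -0.4'; python3 -c "
from h import *
crop('side','s8',(240,180,440,340),4)
crop('top','t8',(210,180,410,340),4)
pose()"
```

```text
t: 11.37
position: [0.4405, -0.0869, 0.0356]
orientation: [0.539, -0.532, -0.46, 0.464]
ft_force: [-0.6, 0.5, -0.4]
grip_width: 0.372
t: 11.7
position: [0.4146, -0.0855, 0.1636]
orientation: [-0.53, 0.54, 0.464, -0.459]
ft_force: [2.3, -0.6, 1.2]
grip_width: 0.635
t 11.8 pos [ 0.4122 -0.0845  0.1578] yawx 1.424 tooly [ 0.007 -0.003 -1.   ] j [-0.39 -0.24  2.11  0.    1.27 -1.81] grip 0.673 F [ 0.1 -0.1 -1. ] T [ 0.13 -0.15  0.  ]
```

View pics/s8.png

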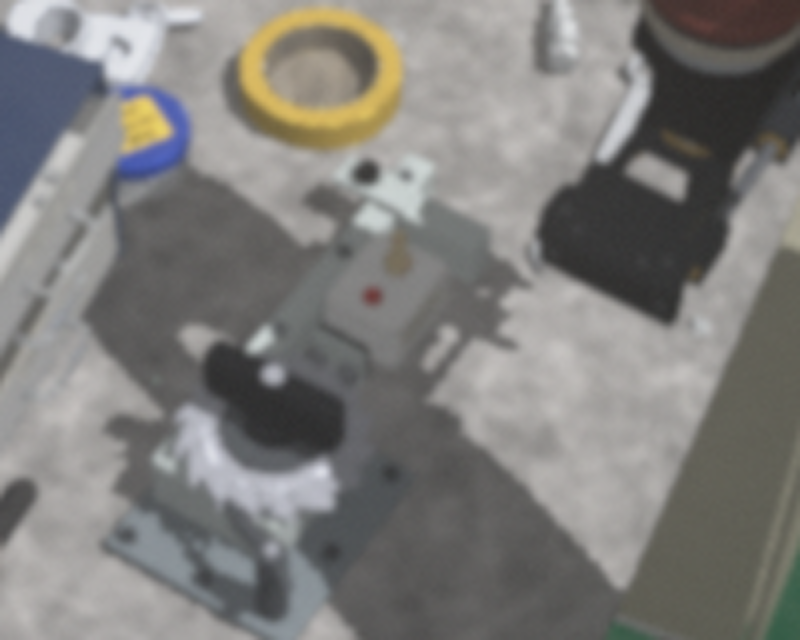

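View pics/t8.png

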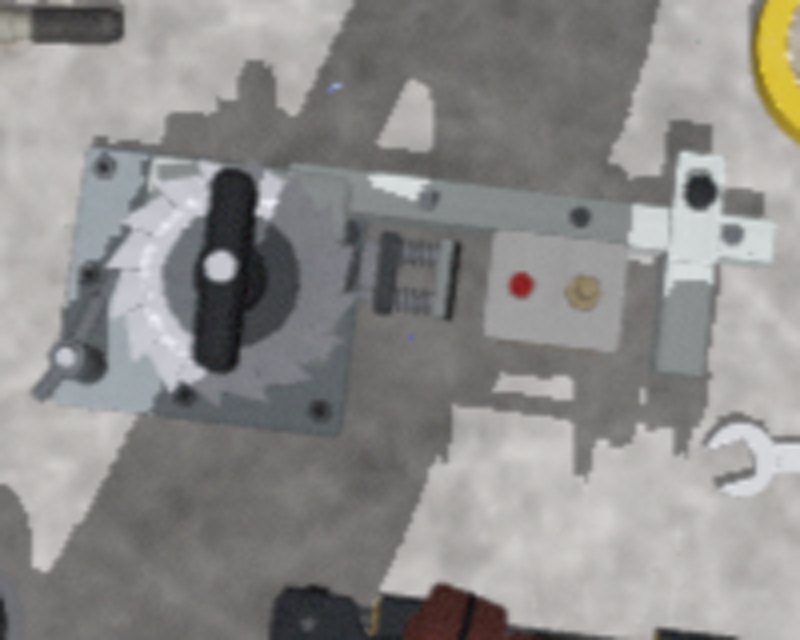

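```bash
python3 -c "
from h import *
crop('top','t9',(160,60,400,240),3.3)
for u,v in((215,177),(335,170),(275,178)): print(atz('top',(u,v),0))
go([.5854,.0353,.16],np.pi/2-.1458)"
```

```text
[0.73414802 0.13999381 0.        ]
[ 0.7434165  -0.08941298  0.        ]
[0.7299513  0.02575778 0.        ]
t 11.85 pos [ 0.4108 -0.0839  0.1558] yawx 1.424 tooly [ 0.003 -0.001 -1.   ] j [-0.39 -0.24  2.11  0.    1.27 -1.81] grip 0.687 F [-0.5  0.6 -0.5] T [ 0.1  -0.14  0.04]
shift tool [ 0.1435 -0.0038 -0.1553]
turn y -0.001
```

View pics/t9.png

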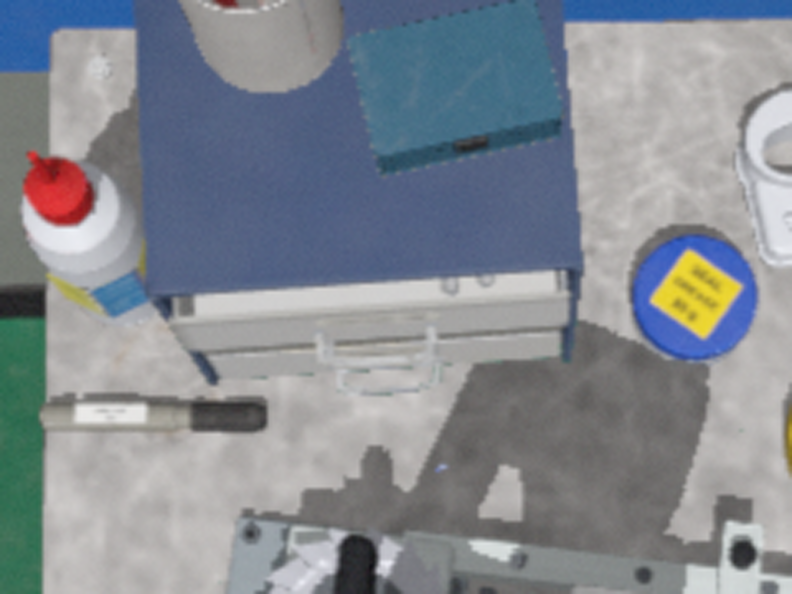

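```bash
python3 -m pendant '0 0 0 0.0239 -0.004 -0.0259 -0.4;0 0 0 0.0239 0 -0.0259 -0.4;0 0 0 0.0239 0 -0.0259 -0.4;0 0 0 0.0239 0 -0.0259 -0.4;0 0 0 0.0239 0 -0.0259 -0.4'; python3 -m pendant '0 0 0 0.0239 0 -0.0259 -0.4;0 0 0 0 0 0 -0.4;0 0 0 0 0 0 -0.4';  python3 -c "
from h import *
crop('side','s10',(240,180,440,340),4)
go([.5854,.0353,.088],np.pi/2-.1458)"
```

```text
t: 12.27
position: [0.5558, 0.017, 0.1563]
orientation: [0.536, -0.534, -0.461, 0.463]
ft_force: [0.7, -0.2, 0.8]
grip_width: 0.697
t: 12.52
position: [0.5842, 0.0368, 0.1554]
orientation: [0.536, -0.533, -0.461, 0.464]
ft_force: [-0.5, -0.4, -0.2]
grip_width: 0.698
t 12.5667 pos [0.5835 0.036  0.156 ] yawx 1.425 tooly [-0.005  0.    -1.   ] j [-0.07  0.18  1.7  -0.    1.27 -1.5 ] grip 0.7 F [0.1 0.  0. ] T [ 0.06 -0.08  0.  ]
shift tool [-0.0004  0.068  -0.0023]
turn y 0.0
```

View pics/s10.png

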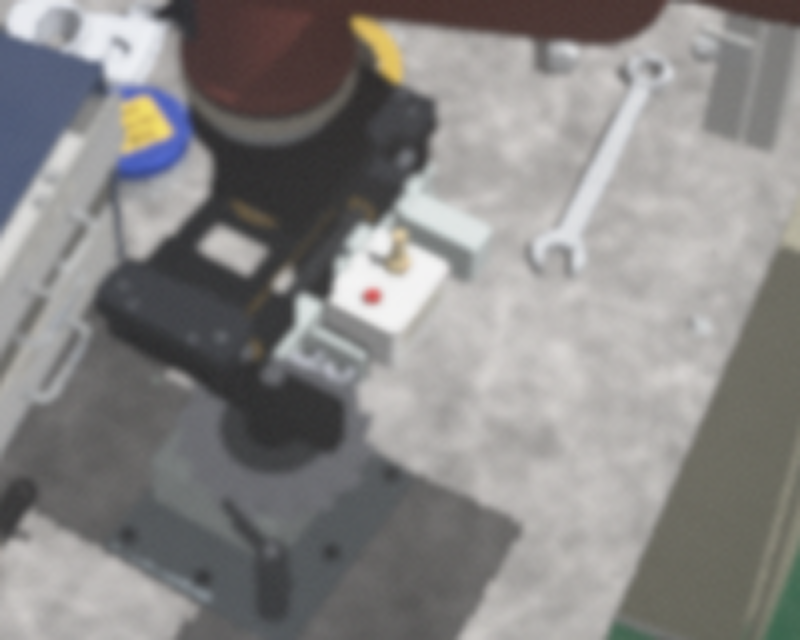

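```bash
python3 -m pendant '0 0 0 0 0.02 -0.002 -0.4;0 0 0 0 0.02 0 -0.4;0 0 0 0 0.018 0 -0.4;0 0 0 0 0.01 0 -0.4;0 0 0 0 0 0 -0.4'; python3 -m pendant '0 0 0 0 0 0 1;0 0 0 0 0 0 1;0 0 0 0 0 0 1;0 0 0 0 0 0 1;0 0 0 0 0 0 1' 25;python3 -m pendant '0 0 0 0 0 0 1;0 0 0 0 0 0 1;0 0 0 0 0 0 1;0 0 0 0 0 0 1;0 0 0 0 0 0 1';  python3 -m pendant '0 0 0 0 0 0 1;0 0 0 0 0 0 1;0 0 0 0 0 0 1'; python3 -c "
from h import *
crop('side','s11',(240,180,440,340),4)
go([.5854,.0353,.088],np.pi/2-.1458)"
```

```text
t: 12.98
position: [0.5835, 0.0347, 0.0877]
orientation: [0.537, -0.534, -0.46, 0.463]
ft_force: [-0.1, -0.0, -0.9]
grip_width: 0.698
t: 13.4
position: [0.5873, 0.0352, 0.0921]
orientation: [-0.535, 0.536, 0.462, -0.462]
ft_force: [-0.4, -0.2, -0.0]
grip_width: 0.406
t: 13.82
position: [0.5868, 0.0355, 0.0913]
orientation: [0.535, -0.535, -0.462, 0.462]
ft_force: [0.5, 1.6, 2.2]
grip_width: 0.21
t: 14.07
position: [0.5868, 0.0355, 0.0913]
orientation: [0.535, -0.535, -0.462, 0.462]
ft_force: [-0.4, 2.9, 1.7]
grip_width: 0.204
t 14.1167 pos [0.5868 0.0354 0.0913] yawx 1.424 tooly [ 0.  0. -1.] j [-0.07  0.26  1.74  0.    1.14 -1.5 ] grip 0.206 F [-0.2  3.1  2.8] T [ 0.59 -0.13  0.11]
shift tool [-0.0004  0.0033  0.0014]
turn y -0.001
```

View pics/s11.png

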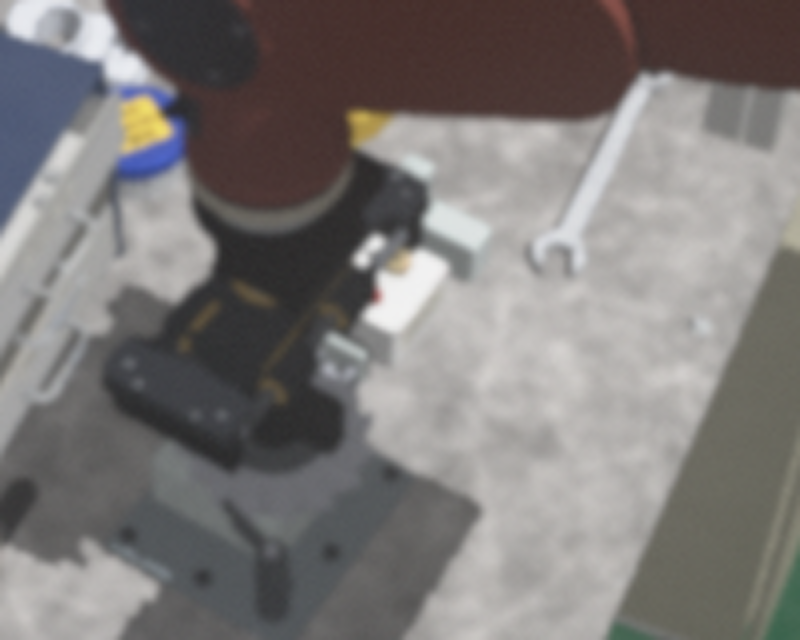

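```bash
python3 -m pendant '0 0.08 0 0 0 0 1;0 0.1 0 0 0 0 1;0 0.1 0 0 0 0 1;0 0.1 0 0 0 0 1;0 0.1 0 0 0 0 1';python3 -m pendant '0 0.1 0 0 0 0 1;0 0.1 0 0 0 0 1;0 0.1 0 0 0 0 1;0 0.1 0 0 0 0 1;0 0.1 0 0 0 0 1';  python3 -m pendant '0 0.1 0 0 0 0 1;0 0.1 0 0 0 0 1;0 0.11 0 0 0 0 1;0 0 0 0 0 0 1;0 0 0 0 0 0 1'; python3 -c "
from h import *
crop('side','s12',(240,180,440,340),4)
crop('top','t12',(210,180,410,340),4)
go([.5854,.0353,.088],np.pi/2-.1458)"
```

```text
t: 14.53
position: [0.5868, 0.0352, 0.0913]
orientation: [-0.631, 0.631, 0.32, -0.32]
ft_force: [0.0, 2.2, 3.2]
grip_width: 0.203
t: 14.95
position: [0.5865, 0.0351, 0.0912]
orientation: [-0.69, 0.69, 0.154, -0.154]
ft_force: [-1.4, 1.0, 3.5]
grip_width: 0.203
t: 15.37
position: [0.5864, 0.035, 0.0912]
orientation: [-0.705, 0.706, 0.048, -0.049]
ft_force: [-3.2, 1.6, 4.6]
grip_width: 0.209
t 15.4667 pos [0.5864 0.035  0.0912] yawx 0.137 tooly [-0.001 -0.    -1.   ] j [-0.07  0.26  1.74 -0.    1.14 -0.21] grip 0.204 F [-3.8  0.2  5.1] T [0.12 0.36 0.13]
shift tool [-0.001   0.0033  0.0004]
turn y -1.288
```

View pics/s12.png

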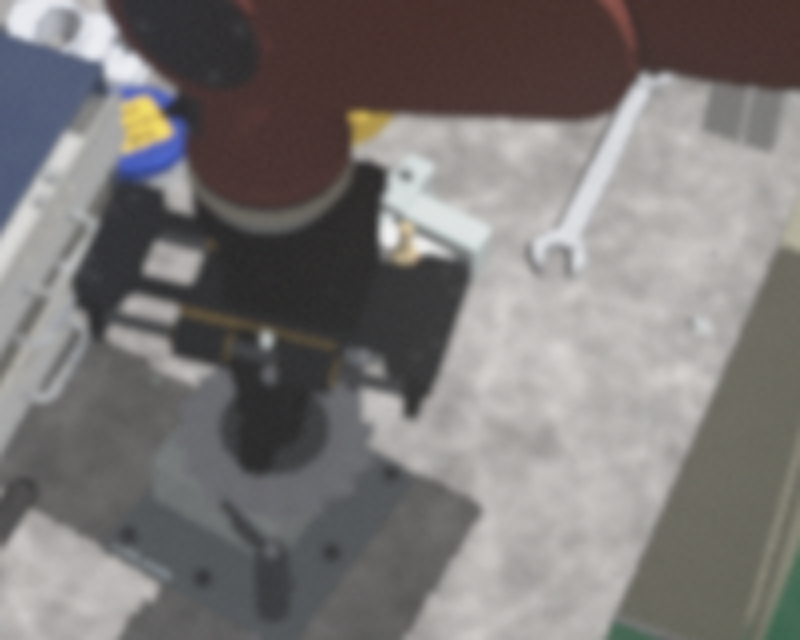

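View pics/t12.png

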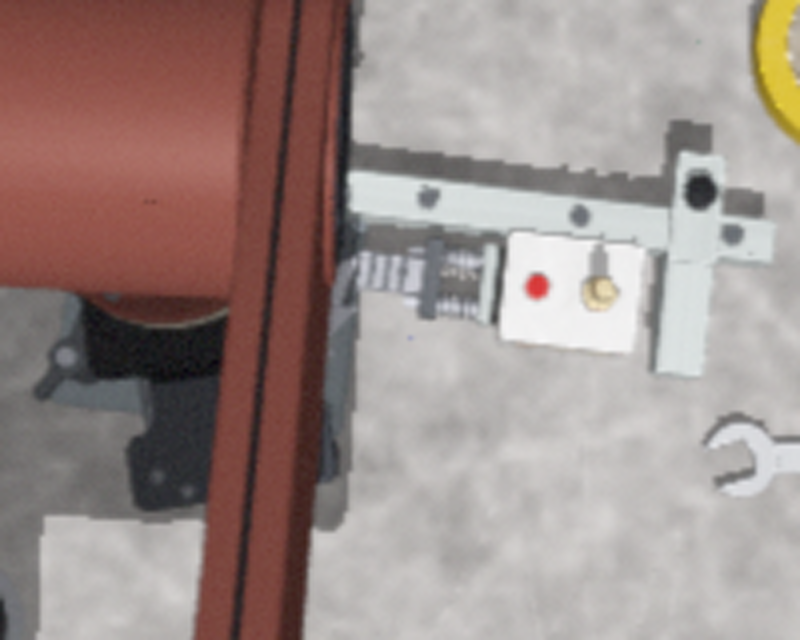

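```bash
python3 -m pendant '0 0 0 0 0 0 0.2;0 0 0 0 0 0 0.2;0 0 0 0 0 0 0.2;0 0 0 0 0 0 0.2;0 0 0 0 0 0 0.2'; python3 -c "
from h import *
pose()
# handles: lower-handle outer corner top view (262,178)/(291,177)?; triangulate candidates
print(tri((240+45/4,180+400/4),(160+345/3.3,60+390/3.3)))
print(tri((240+85/4,180+320/4),(160+435/3.3,60+385/3.3)))
print(tri((240+95/4,180+215/4),(160+435/3.3,60+330/3.3)))
print(tri((240+95/4,180+215/4),(160+435/3.3,60+360/3.3)))
crop('side','s13',(210,180,410,340),4)
crop('top','t13',(210,180,410,340),4)
"
```

```text
t: 15.88
position: [0.5866, 0.0351, 0.0908]
orientation: [-0.705, 0.706, 0.047, -0.048]
ft_force: [-0.2, -0.3, -0.2]
grip_width: 0.385
t 15.8833 pos [0.5866 0.0351 0.0908] yawx 0.134 tooly [-0. -0. -1.] j [-0.07  0.26  1.74 -0.    1.14 -0.21] grip 0.385 F [-0.2 -0.3 -0.2] T [-0.  -0.1  0. ]
(array([0.72635528, 0.04423595, 0.01786664]), np.float64(0.0019344728231828535))
(array([ 0.72559344, -0.00716479,  0.03228654]), np.float64(0.004081432813975549))
(array([ 0.72215939, -0.01287054,  0.1269667 ]), np.float64(0.009939677713074987))
(array([ 0.71330436, -0.01113216,  0.12958097]), np.float64(0.004468049745141544))
```

View pics/s13.png

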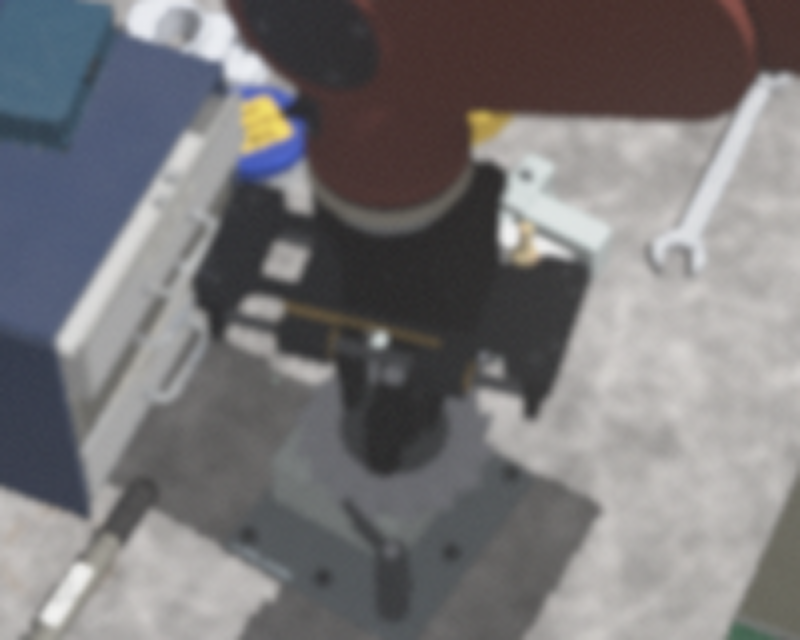

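View pics/t13.png

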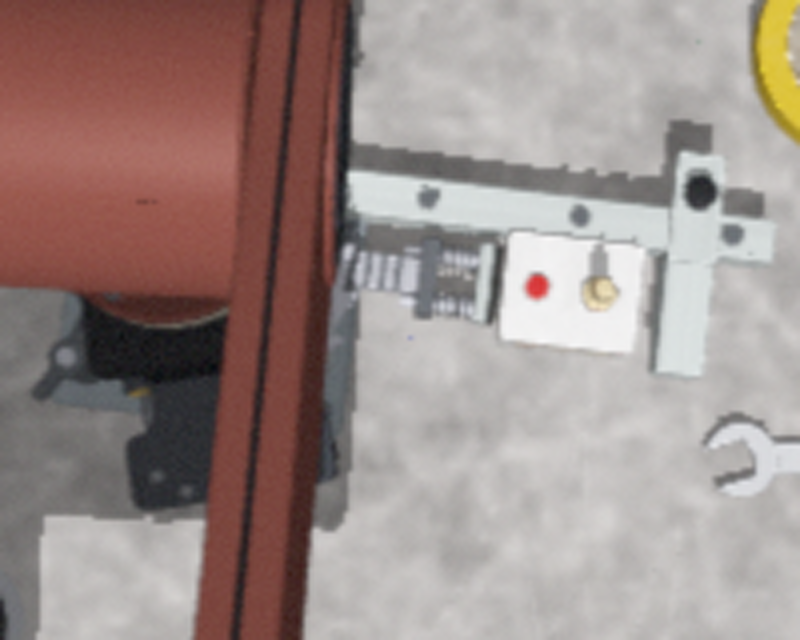

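```bash
python3 -m pendant '0 -0.113 0 0 0 0 0.2;0 0 0 0 0 0 0.2;0 0 0 0 0 0 1;0 0 0 0 0 0 1;0 0 0 0 0 0 1' 25; python3 -m pendant '0 0 0 0 0 0 1;0 0 0 0 0 0 1;0 0 0 0 0 0 1;0 0 0 0 0 0 1;0 0 0 0 0 0 1'; python3 -c "
from h import *
pose()"
```

```text
t: 16.4
position: [0.5867, 0.0352, 0.0911]
orientation: [0.702, -0.702, -0.086, 0.086]
ft_force: [1.3, 0.4, -0.6]
grip_width: 0.253
t: 16.82
position: [0.5865, 0.0352, 0.0911]
orientation: [-0.702, 0.702, 0.087, -0.087]
ft_force: [-1.4, -0.3, 1.9]
grip_width: 0.205
t 16.8167 pos [0.5865 0.0352 0.0911] yawx 0.247 tooly [-0. -0. -1.] j [-0.07  0.26  1.74 -0.    1.14 -0.32] grip 0.205 F [-1.4 -0.3  1.9] T [-0.08  0.21  0.11]
```

```bash
python3 -m pendant '0 0.08 0 0 0 0 1;0 0.1 0 0 0 0 1;0 0.1 0 0 0 0 1;0 0.1 0 0 0 0 1;0 0.1 0 0 0 0 1';python3 -m pendant '0 0.1 0 0 0 0 1;0 0.1 0 0 0 0 1;0 0.1 0 0 0 0 1;0 0.1 0 0 0 0 1;0 0.1 0 0 0 0 1';  python3 -m pendant '0 0.1 0 0 0 0 1;0 0.1 0 0 0 0 1;0 0.11 0 0 0 0 1;0 0 0 0 0 0 1;0 0 0 0 0 0 1'; python3 -c "
from h import *
crop('top','t14',(280,200,410,300),6)
pose()"
```

```text
t: 17.23
position: [0.5862, 0.0351, 0.0911]
orientation: [-0.702, 0.702, -0.084, 0.083]
ft_force: [-3.7, -0.7, 1.7]
grip_width: 0.203
t: 17.65
position: [0.5861, 0.0352, 0.091]
orientation: [-0.659, 0.66, -0.255, 0.254]
ft_force: [-3.3, -0.9, 2.7]
grip_width: 0.205
t: 18.07
position: [0.586, 0.0353, 0.091]
orientation: [-0.613, 0.614, -0.352, 0.351]
ft_force: [-6.0, -0.4, 4.1]
grip_width: 0.208
t 18.1167 pos [0.586  0.0353 0.0911] yawx -1.039 tooly [-0.001  0.    -1.   ] j [-0.07  0.26  1.74 -0.    1.14  0.97] grip 0.207 F [-5.5 -0.5  4.1] T [0.05 0.94 0.31]
```

View pics/t14.png

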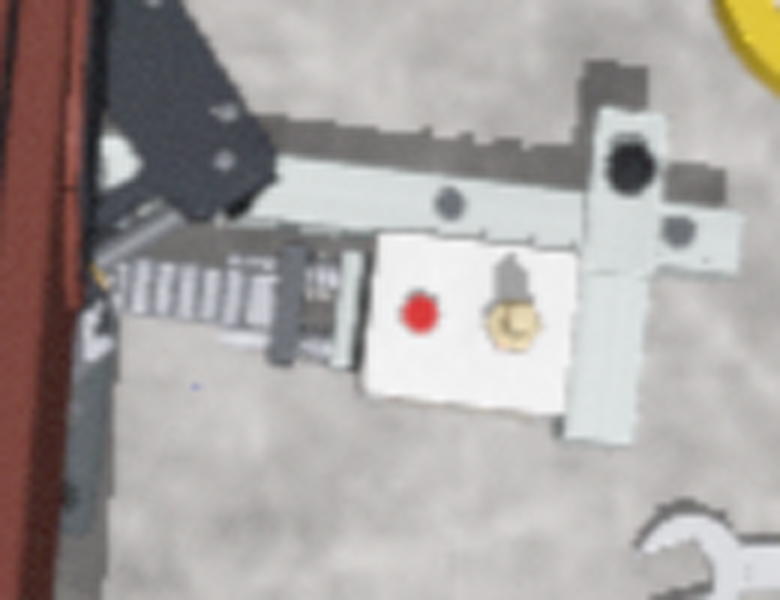

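```bash
python3 -m pendant '0 0 0 0 0 0 0.2;0 0 0 0 0 0 0.2;0 0 0 0 0 0 0.2;0 0 0 0 0 0 0.2;0 0 0 0 0 0 0.2'; python3 -m pendant '0 0 0 0 0 0 0;0 0 0 0 -0.02 0 0;0 0 0 0 -0.03 0 0;0 0 0 0 -0.04 0 0;0 0 0 0 0 0 0';python3 -m pendant '0 0 0 0 -0.03 0 0;0 0 0 0 0 0 0';python3 -c "
from h import *
crop('top','t15',(210,180,410,340),4)
crop('top','t15b',(280,200,410,300),6)
crop('side','s15',(240,180,440,340),4)
pose()"
```

```text
t: 18.53
position: [0.5871, 0.0351, 0.0911]
orientation: [0.613, -0.613, 0.352, -0.352]
ft_force: [0.2, -0.3, -0.1]
grip_width: 0.389
t: 18.95
position: [0.5915, 0.0349, 0.1899]
orientation: [0.615, -0.611, 0.348, -0.356]
ft_force: [1.0, 0.6, 0.4]
grip_width: 0.493
t: 19.12
position: [0.5897, 0.035, 0.217]
orientation: [0.615, -0.612, 0.349, -0.355]
ft_force: [0.4, -1.2, 2.0]
grip_width: 0.496
t 19.2667 pos [0.5869 0.0352 0.211 ] yawx -1.043 tooly [ 0.001 -0.    -1.   ] j [-0.07  0.14  1.64 -0.    1.36  0.97] grip 0.498 F [-0.7  0.6 -0. ] T [ 0.05 -0.01 -0.04]
```

View pics/t15.png

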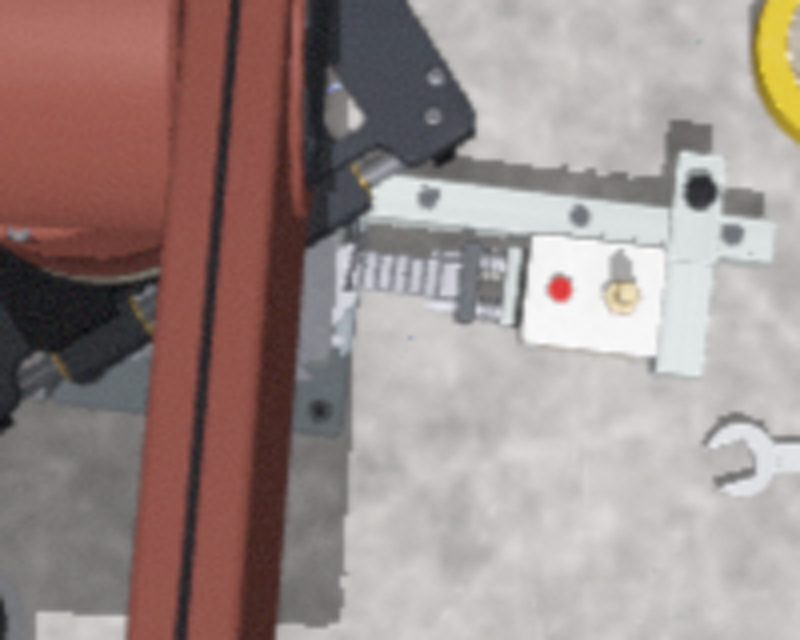

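View pics/s15.png

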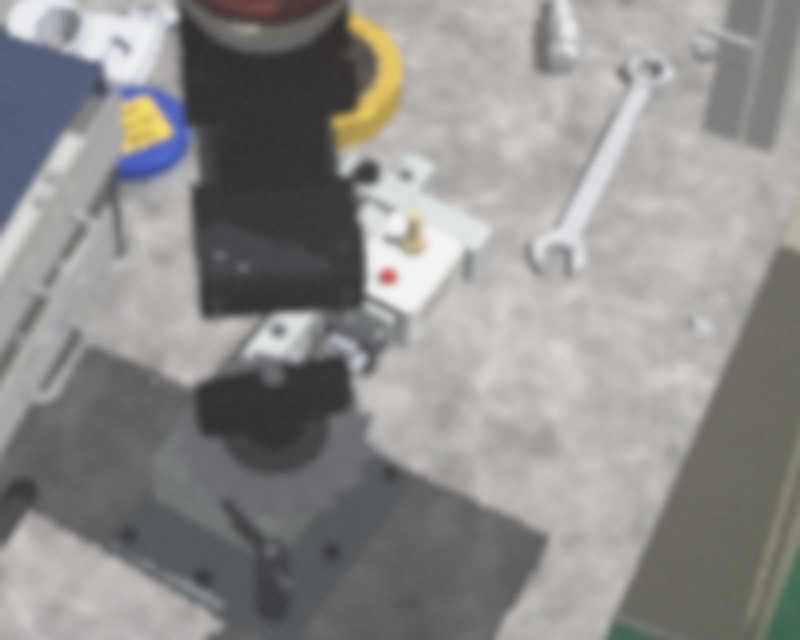

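View pics/t15b.png

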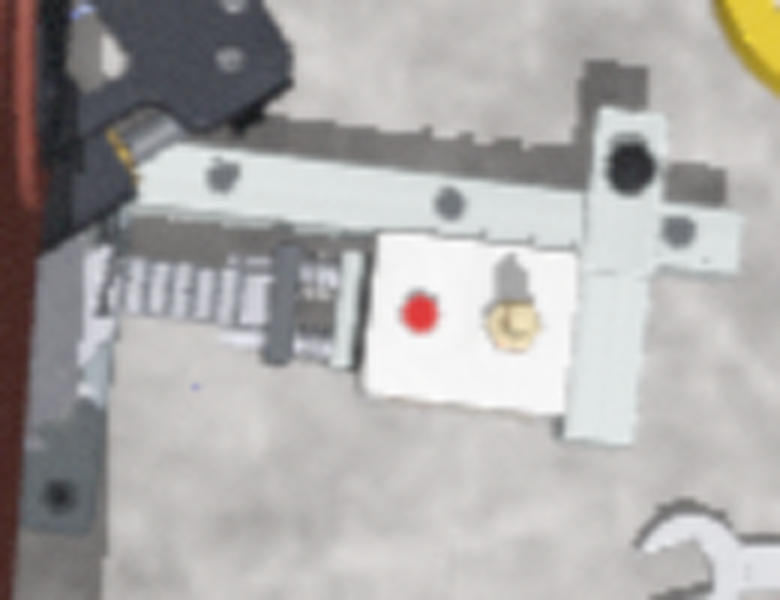

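```bash
python3 - <<'E'
from h import *
rows=[]
for n in("t1","t13","t15"):
    im=cv2.imread(f"pics/{n}.png")
    rows.append(cv2.resize(im[200:380,360:740],None,fx=2,fy=1.1))
cv2.imwrite("pics/cmp.png",np.vstack(rows))
E
```

```text
(no output)
```

View pics/cmp.png

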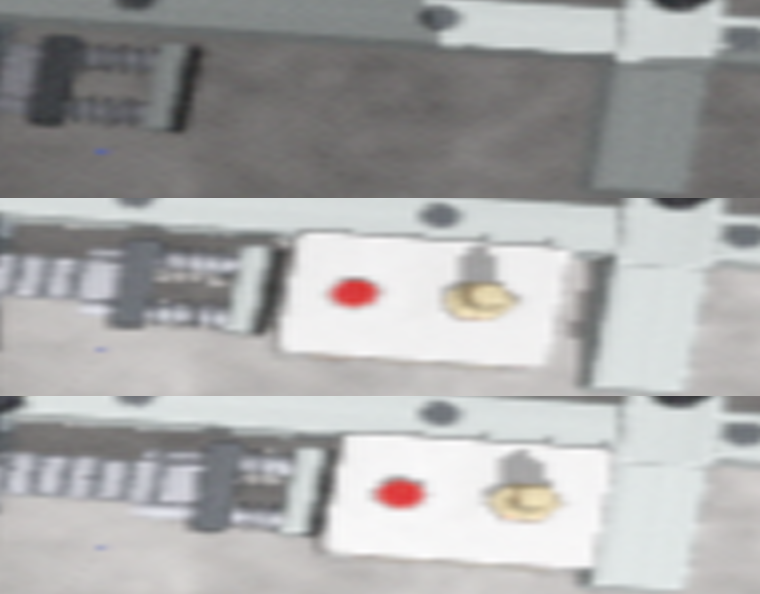

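```bash
python3 -m pendant '0 0 0 -0.02 0 -0.034 0;0 0 0 -0.02 0 -0.034 0;0 0 0 -0.02 0 -0.034 0;0 0 0 -0.02 0 -0.034 0;0 0 0 0 0 0 0'; python3 -m pendant '0 0 0 0 0 0 0;0 0 0 0 0 0 0';python3 -c "
from h import *
crop('top','t16',(190,180,390,340),4)
crop('side','s16',(240,180,440,340),4)
pose()
for l in('grease_tin','ring_jar','spanner','tape','marker'):
    r=regions_of('top',l)
    print(l,[(round(x['score'],2),np.round(x['extent']),np.round(np.argwhere(x['region']).mean(0)[::-1],1)) for x in r[:1]])
"
```

```text
t: 19.68
position: [0.4208, 0.0366, 0.2071]
orientation: [-0.612, 0.615, -0.355, 0.349]
ft_force: [0.5, 1.1, -1.6]
grip_width: 0.498
t: 19.85
position: [0.4291, 0.0358, 0.2107]
orientation: [0.613, -0.613, 0.352, -0.352]
ft_force: [0.5, 0.4, 0.4]
grip_width: 0.494
t 19.95 pos [0.43   0.0357 0.211 ] yawx -1.043 tooly [ 0.  0. -1.] j [-0.1  -0.25  2.02  0.    1.38  0.94] grip 0.498 F [ 0.5 -0.4 -0.3] T [-0.02 -0.09  0.07]
grease_tin []
ring_jar [(0.63, array([175., 321., 215., 332.]), array([196.2, 326.8]))]
spanner [(0.77, array([389., 288., 492., 304.]), array([438.3, 292.9]))]
tape [(0.93, array([400., 166., 454., 221.]), array([425.3, 192.4]))]
marker [(0.73, array([170., 179., 241., 192.]), array([205.8, 186. ]))]
```

View pics/t16.png

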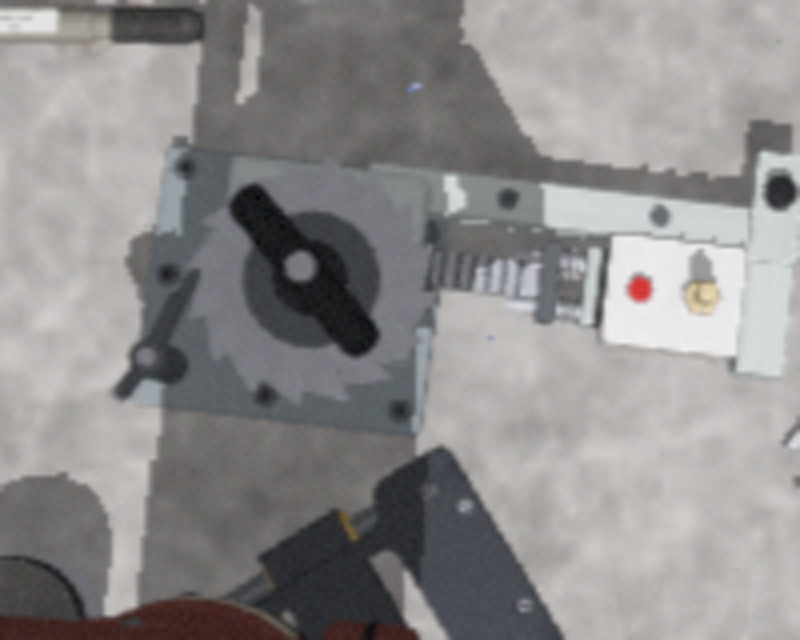

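View pics/s16.png

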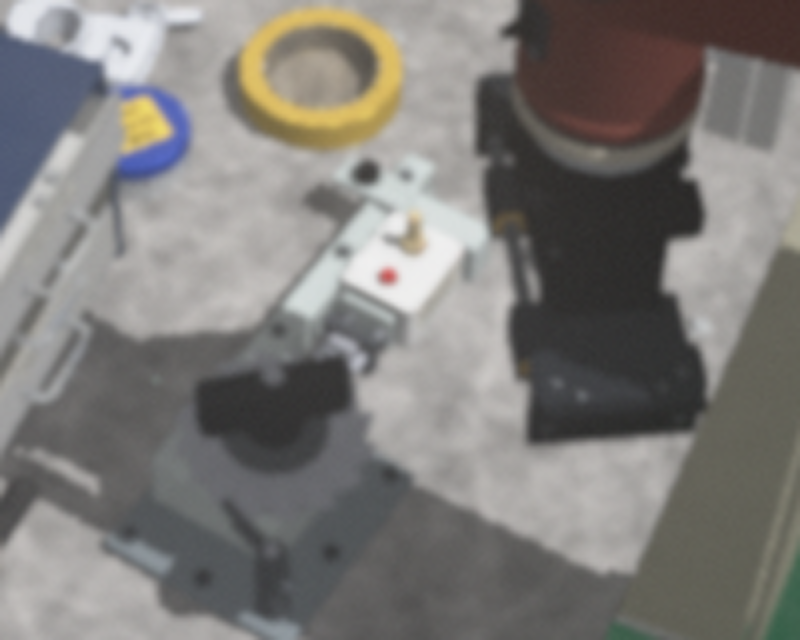

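```bash
python3 - <<'E'
from h import *
from scipy.optimize import least_squares
p=np.array([.5852,.0353,-.1458])
f=lambda x,y:np.array([x,y])/4+[190,180]
def T(q,L):
    c,s=np.cos(q[2]),np.sin(q[2]);return np.array([q[0]+c*L[0]-s*L[1],q[1]+s*L[0]+c*L[1],L[2]])
bc=[(25,31),(25,-31),(-25,-31),(-25,31)];uv=[f(610,233),f(747,247),f(737,357),f(602,342)]
s=least_squares(lambda q:np.concatenate([proj("top",T(q,np.array([a,b,36])/1000))-u for (a,b),u in zip(bc,uv)]),[.58,-.1,-.14])
d=s.x[:2]-p[:2];c,n=np.cos(p[2]),np.sin(p[2])
print(s.x,s.fun.round(1),c*d[0]+n*d[1],-n*d[0]+c*d[1],"dyaw",s.x[2]-p[2])
print(atz("top",f(640,289),.036))
r=spot_in("side","grease_tin");print(r[:1])
E
```

```text
[ 0.57776685 -0.1257689  -0.12363723] [ 0.2 -0.   0.  -0.1  0.1 -0.1 -0.4  0.2] 0.016046444201637113 -0.16043988124250175 dyaw 0.022162767429129843
[ 0.58062613 -0.11047389  0.036     ]
[{'extent': [266.8, 201.6, 285.2, 232.1], 'score': 0.61}]
```

Block at x = 16.0 mm, y = -160.4 mm (exactly against the stop), yaw within 0.02 rad; pad pushed back about 6 mm, with the knob at about 2.34 rad, i.e. 6 teeth. Handing in.

```bash
python3 -c "
from h import *
pose(); print(workorder.job_done())"
```

```text
t 20.25 pos [0.4293 0.0358 0.2108] yawx -1.043 tooly [-0.001  0.    -1.   ] j [-0.1  -0.26  2.02 -0.    1.38  0.94] grip 0.503 F [-0.3  0.4  0.5] T [ 0.01 -0.06  0.01]
the job is handed in; nothing more can be done
None
```

The job is handed in at about 20 s of the 72 s. The block is held against the end stop and the back rail, and the knob is wound six teeth. `job_done()` gave no verdict, so everything below is my own measurement from the pictures.

**What I did:** I closed the gripper on the block with about 5 N while it stood on the bench, then slid it to the front of the bay and squared it up. From there I pushed its front face until the rail was felt, at about 14 N. I wound the knob clockwise in two strokes of three teeth, letting go in between while the pawl held, then lifted clear.

**Last checks:**
- **Block:** its centre is at x = 16.0 mm, y = −160.4 mm of the clamp, where it should be when touching the end stop. Its yaw is within about 0.02 rad of the clamp's.
- **Knob and pawl:** the wheel is at about 2.34 rad, against 2.356 for six teeth. The pawl looks dropped in, as at the start.
- **Sprung pad:** it is pushed back about 6 mm, between 4 and 12. A first rough reading from the picture gave about 10 mm. A closer comparison gave 5.4 to 6.1 mm, which fits the 6.2 mm worked out from the winding.
- **Bystanders:** tape, marker and spanner were found where they started. The jar was partly hidden by the arm. The grease tin was not found in the last top picture; the network did find it in the side picture and it looked in place there, but I measured no position for it.
- **Robot:** the gripper is empty and clear of everything, with no force showing.

I could not measure the contact force on the end stop; that it is pressed follows from the block's place and the pushed-back pad.

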